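Index the ring gauge to the orange station, the shorter way round

ROBOT

A 6-joint arm with a two-finger parallel gripper is mounted at the origin on a cart in front of the work surface, level with it; the furniture and walls round the work are solid. World frame = base frame: x ahead of the robot, y to its left, z up, the work surface at z = 0. Lengths are in m, angles in rad, forces in N, time in s.
With the tool pointing down it reaches from about 0.3 to 0.95 m from the base axis. Payload 3.1 kg.
Tool frame: the origin (TCP) lies on the centre line of the jaws, within the pads' length; the fingertips stand 11 mm ahead of it and the grasp point (between the pads) lies 8 mm behind it; x points along the fingers, z is the direction in which the jaws open and shut, and the axes are right-handed (so a half turn about x gives the same grasp; the last joint's range is limited). The gripper opens to 85 mm and grips with 20 to 120 N. Pads are 22 mm wide; open, the fingers measure 114 mm over their backs; the gripper's body (76 mm by 85 mm) begins 54 mm behind the grasp point. The pads swing forward as they close: fully open they stand 13 mm farther back than shut.
Start: joints at [-1.237, 0.308, 1.634, -0, 1.2, -0.07], TCP at [0.246, -0.575, 0.216] pointing down, gripper open.
Joint ranges: [-3.06, 3.06], [-0.79, 1.96], [0.05, 2.63], [-1.19, 4.34], [0.05, 2.64], [-2.94, 2.94]. Speed limits (rad/s): [2.79, 2.79, 3.14, 3.14, 3.14, 3.14].

INTERFACE

Orientations are given as a rotation vector (axis times angle).
In Python, from station import manip, viewer, finder gives the robot as it stands.
- The arm moves only by the tool step_arm, never from a script. Its arguments are lists of equal length, an entry for each row: "hand": the closure, from -1 (fully open) to 1 (shut), so that 0 is half open; "dp": the shift along the tool's x, y, z each as a share of 0.1 m, from -1 to 1, a list of three; "roll": the turn about the tool's x as a share of 360 degrees, from -1 to 1. A call has 1 to 10 rows; each row shifts and turns the commanded pose from where the row before left it, along the tool's axes as they then stand; what a row does not reach is not made up. A row lasts 1/10 s, in which the tool goes at most 50 mm and 8.59 degrees, less where a joint would pass 70% of its speed; a pose out of reach is approached as far as the arm can. A call with a number of a shift or a turn outside -1 to 1 is refused whole. A call with a gripper value outside its range is refused whole. The fingers move at their own pace and stop on an object; "newtons" is the grip in N (left out, the last holds). Time passes only in rows, so rows that do not move let the fingers close. It gives the time, the measured TCP pose, the force and the opening at its end, in the units of the state.
- manip.get_state(): the state, without advancing time (a new reading comes with each control period).
- viewer.snapshot(name): name is "side" or "top"; returns a dict with "frame" (384x512x3 uint8, red, green, blue), "fx", "fy", "cx", "cy" (pixels), "rvec" (rotation vector, rad) and "tvec" (3), from world to camera coordinates, as OpenCV has them. Camera axes: x right, y down, z forward; pixel columns grow to the right and rows downward; lengths in m; the calibration is good to about 2 mm. A picture is of the moment at which its call begins. There is no depth.
- manip.job_done(): hands the job in, once; it reports no verdict.
Trained networks look in the newest picture that a camera, given by its name, has taken for a name from the list of things; names that differ only in an ending like _2 or _b are one class to them, and where a whole thing is asked for, a point or a joint stands for the part that bears it (a point fixed in the world has none). Each returns a list of dicts, best first, with "confidence" (0 to 1); they miss things now and then, are a little off and sometimes report something else, mostly with a low value. They report only what shows in the picture. A call takes as long as a camera call.
- finder.masks_of(camera, name): "mask" (384x512 bool, what is visible of it) and "position" ([column, row] in pixels, amid what is visible of it).
The state is a dict: "time": time; "q": joint angles; "qvel": joint speeds; "joint_efforts": joint torques, N m; "tool_pos": TCP position; "ee_rot": TCP orientation; "contact_force": force on the tool from outside, world axes, zero at the start; "torque": the same for the moment, N m; "opening": opening from 0.0 (shut) to 1.0 (fully open).
Only numpy, scipy, OpenCV 4.12 (cv2) and the standard library are available. Lean on these libraries where they do the work, as an engineer would, in place of code of your own. Each camera call takes 0.05 s, during which the arm holds its last target.

TASK

The round indexing fixture carries a ring gauge that must be measured at the station marked by the orange stud. Lift the red spring-loaded locking knob so that its pin comes out, swing the dial with it the shorter way round to the orange stud, let the pin drop fully home into the notch there, and let go. The stud shows the place only roughly, so feel for the notch along the dial's path; do not force the pin sideways, and leave the other things on the bench where they are.

Things in the scene. Friction and masses are not known exactly. Their poses are not given: they have to be found in the camera images.
- fixture: Fixed blue round indexing fixture, 226 mm across, 30 mm high, with four feet; it carries an aluminium dial (172 mm across, top 42 mm above the bench) with a ring gauge on its middle (top at 60 mm). Origin: on the dial's vertical axis, at bench height; z up. At the start the knob stands in the fixture's -x direction.
- knob (a point): Centre of the red grip knob: upright cylinder, 26 mm across, 27 mm high, 70 mm from the dial's axis, 83 mm above the bench when the pin is home. Below it a thin stem, then a collar (top at 54 mm). It rides round with the dial and swivels freely on its stem, so one gripper direction serves all the way. Lifting it draws the locking pin.
- selector (a joint): Dial angle (rad), 0 at the start, grows anticlockwise from above; turns endlessly (1 N at the knob with the pin lifted, 2 to 5 N with it dragging on the land). It must never be more than 2.85 from the start. At the start the pin is in a wide parking slot. Loosely caged and swept along the land, the pin drops at the notch and stops at its wall: the side force then rises at once.
- plunger (a joint): Lift of knob and pin (m): 0 = fully home, 0.008 = pin resting on the land between notches, above 0.010 = clear, dial free; at most 0.016. A spring draws it down (2.5 N at 0, 3.5 N on the land, 4.5 N at the top), also when the knob is let go or only loosely caged. The pin's force on the notched ring must stay under 20 N, the spring's push included.
- orange_stud: Orange stud, 18 mm across, 10 mm high, 98 mm from the dial's axis; origin under its middle, 30 mm above the bench. It and five black studs lie 70, 105, 140 degrees either side of the knob's start; which is orange varies. By each lies one hidden notch, 8 mm deep, pin play 1.7 mm either way, its middle 3 to 10 mm (along the knob's path) to one side or the other of the stud's direction.
- bush_centre (a point): Centre (half-way up) of a loose black setting bush, 56 mm across and 53 mm high: a bystander.
- plug_centre (a point): Centre (half-way up) of a loose plug gauge, 112 x 27 x 24 mm, lying flat: a bystander.

How it is judged:
By the outcome, as a careful person would: the job done as asked, in the order asked, and still so for the second after the job is handed in, with the robot touching nothing.
It also fails if it takes over 43 s, if anything falls off the work surface, if the arm or the gripper's body presses on something with over 40 N, if the wrist force passes 120 N, or if a joint passes its speed limit or range.

## Working session

There is one attempt and no reset: what is moved stays moved. The work goes in short steps, Python scripts to look and compute and a tool call to move; the robot and the scene stay as the last step left them, time stands still between calls to the robot, and variables do not carry over. Pictures are saved under pics/ and viewed, and the job is handed in when it is done.

Besides the shell and the picture viewer there is one more tool, called after "Call:" as name(argument=value, ...), one argument or row to a line, values as JSON. step_arm: Moves the arm, as the interface text tells. Its arguments: {"type":"object","properties":{"hand":{"type":"array"},"dp":{"type":"array"},"roll":{"type":"array"},"newtons":{"type":"number"}},"required":["hand","dp","roll"]}

```bash
ls; mkdir -p pics
cat > h.py <<'E'
import numpy as np, cv2, json
from station import manip, viewer, finder
def snap(n,fn):
    s=viewer.snapshot(n); cv2.imwrite(fn,cv2.cvtColor(s['frame'],cv2.COLOR_RGB2BGR)); return s
def ray(s,uv):
    R=cv2.Rodrigues(np.array(s['rvec'],float))[0]; t=np.array(s['tvec'],float).ravel()
    d=R.T@np.array([(uv[0]-s['cx'])/s['fx'],(uv[1]-s['cy'])/s['fy'],1]); return -R.T@t,d
def atz(s,uv,z):
    c,d=ray(s,uv); return c+d*(z-c[2])/d[2]
def proj(s,p):
    return cv2.projectPoints(np.array(p,float).reshape(-1,1,3),np.array(s['rvec'],float),np.array(s['tvec'],float),np.array([[s['fx'],0,s['cx']],[0,s['fy'],s['cy']],[0,0,1]]),None)[0].reshape(-1,2)
E
python3 - <<'E'
from h import *
np.set_printoptions(precision=4,suppress=True)
for n in ['top','side']:
    s=snap(n,f'pics/{n}0.png')
    print(n,'cam',ray(s,(256,192))[0])
    for k,z in [('fixture',0.03),('knob',0.083),('orange_stud',0.04),('bush_centre',.0265),('plug_centre',.012)]:
        for r in finder.masks_of(n,k)[:2]:
            print(k,round(r['confidence'],2),np.array(r['position']),r['mask'].sum(),atz(s,r['position'],z))
print(manip.get_state())
E
```

```text
pics
top cam [ 0.4343 -0.072   1.043 ]
fixture 0.88 [214.7 218.1] 2703 [0.482  0.0473 0.03  ]
fixture 0.17 [298.6 235.9] 353 [ 0.4447 -0.1556  0.03  ]
knob 0.5 [165.6 226.7] 80 [0.4568 0.1527 0.083 ]
orange_stud 0.44 [208.9 232.5] 38 [0.4469 0.0586 0.04  ]
bush_centre 0.64 [299.3 233. ] 334 [ 0.4518 -0.1574  0.0265]
plug_centre 0.78 [360.9 233.7] 454 [ 0.4544 -0.3082  0.012 ]
side cam [0.1927 0.5615 0.6138]
fixture 0.57 [218.5 301.7] 3797 [0.4676 0.1939 0.03  ]
knob 0.63 [234.4 267.9] 269 [0.4591 0.1529 0.083 ]
orange_stud 0.5 [262.6 259.1] 59 [0.4455 0.0729 0.04  ]
orange_stud 0.33 [213.1 265.3] 4792 [0.5191 0.1346 0.04  ]
bush_centre 0.56 [313.2 203.1] 625 [ 0.4354 -0.1562  0.0265]
plug_centre 0.72 [333.9 172.3] 390 [ 0.4461 -0.3253  0.012 ]
plug_centre 0.48 [217.6 300.8] 3949 [0.4787 0.1817 0.012 ]
{'time': 0.6, 'q': array([-1.2367,  0.3081,  1.6338, -0.    ,  1.1997, -0.0697]), 'qvel': array([-0.0013,  0.0012, -0.001 ,  0.0026,  0.0012,  0.0002]), 'joint_efforts': array([ -0.001 , -41.4978, -27.6894,  -0.0002,   0.0012,   0.    ]), 'tool_pos': array([ 0.2455, -0.5748,  0.216 ]), 'ee_rot': array([ 0.9067,  1.3736, -0.9069]), 'contact_force': array([ 0.5563,  0.3605, -0.5961]), 'torque': array([ 0.0199, -0.0172, -0.0029]), 'opening': 1.0014270441177042}
```

View pics/top0.png

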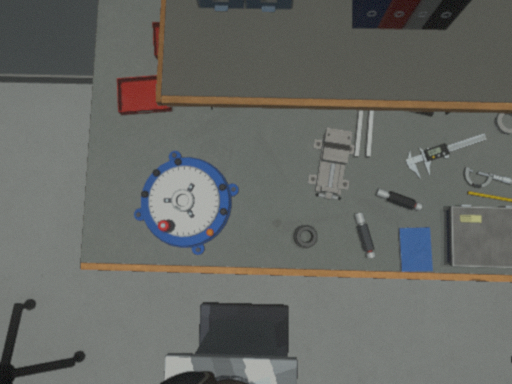

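View pics/side0.png

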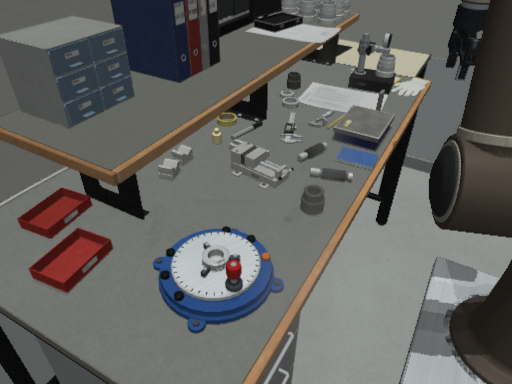

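Run:
```python
from h import *
np.set_printoptions(precision=4,suppress=True)
from scipy.optimize import least_squares
S={}
for n in ['top','side']:
    s=snap(n,f'pics/{n}1.png'); S[n]=s
    f=s['frame']; hsv=cv2.cvtColor(f,cv2.COLOR_RGB2HSV)
    H,Sa,V=[hsv[...,i].astype(int) for i in range(3)]
    # red knob & orange stud & black studs
    roi=np.zeros(H.shape,bool)
    if n=='top': roi[145:255,130:242]=1; box=(130,145,115,110)
    else: roi[220:335,150:290]=1; box=(145,220,145,115)
    red=roi&((H<6)|(H>172))&(Sa>150)&(V>60); org=roi&(H>=6)&(H<16)&(Sa>140)&(V>90)
    def cen(m,near=None):
        nn,l,st,c=cv2.connectedComponentsWithStats(m.astype(np.uint8)); 
        return [(st[i][4],c[i]) for i in np.argsort(-st[1:,4])[:3]+1]
    print(n,'red',cen(red),'org',cen(org))
    o=cen(org)[0][1]; print('stud@.037',atz(s,o,.037)); 
    for z in (.083,.09): print('knob',z,atz(s,cen(red)[0][1],z))
    # dial: light gray
    d=roi&(Sa<40)&(V>110)
    nn,l,st,c=cv2.connectedComponentsWithStats(d.astype(np.uint8)); i=1+np.argmax(st[1:,4])
    m=(l==i).astype(np.uint8); hull=cv2.convexHull(cv2.findContours(m,0,1)[0][0] if False else max(cv2.findContours(m,0,1)[0],key=len))[:,0]
    P=np.array([atz(s,p,.042)[:2] for p in hull])
    r=least_squares(lambda v:np.hypot(P[:,0]-v[0],P[:,1]-v[1])-v[2],[*P.mean(0),.086],loss='soft_l1',f_scale=.001)
    print('dial',r.x,np.abs(r.fun).max())
    blue=roi&(H>100)&(H<125)&(Sa>140)
    x,y,w,h=box; cv2.imwrite(f'pics/{n}1c.png',cv2.resize(cv2.cvtColor(f[y:y+h,x:x+w],cv2.COLOR_RGB2BGR),None,fx=5,fy=5,interpolation=cv2.INTER_CUBIC))
# triangulate knob w/ finder positions
```

```text
top red [(np.int32(33), array([163.6061, 225.2424]))] org [(np.int32(24), array([209.5   , 232.0833]))]
stud@.037 [0.4479 0.0576 0.037 ]
knob 0.083 [0.46   0.1575 0.083 ]
knob 0.09 [0.4598 0.1558 0.09  ]
dial [0.5215 0.1221 0.0846] 0.0009621970354028175
side red [(np.int32(212), array([233.0377, 269.7925]))] org [(np.int32(46), array([265.2609, 256.    ]))]
stud@.037 [0.4463 0.0604 0.037 ]
knob 0.083 [0.4588 0.1578 0.083 ]
knob 0.09 [0.4553 0.1631 0.09  ]
dial [0.5249 0.124  0.1858] 0.013742442084818646
```

View pics/top1c.png

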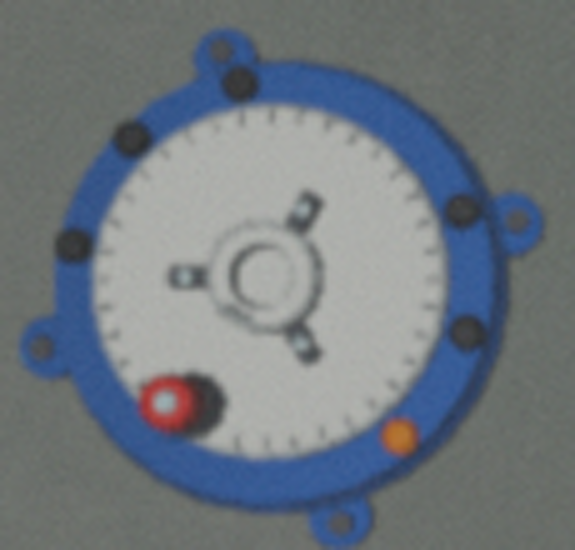

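View pics/side1c.png

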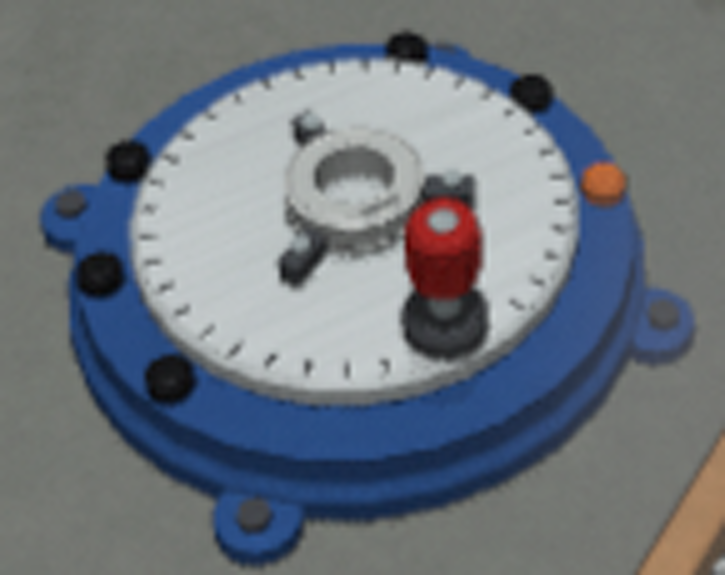

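Run:
```python
from h import *
np.set_printoptions(precision=4,suppress=True)
from scipy.optimize import least_squares
T=viewer.snapshot('top');D=viewer.snapshot('side')
a=np.array([(240,83),(132,138),(74,245),(462,210),(466,332),(400,437)])/5-.4+np.array([130,145])
# order angles from knob ccw: orange 70,105,140 ; other side
b=np.array([(127,160),(100,274),(170,380),(407,45),(531,92),(604,184)])/5-.4+np.array([145,220])
# side: left ones
PT=np.array([atz(T,p,.038)[:2] for p in a]);PD=np.array([atz(D,p,.037)[:2] for p in b])
print(PT);print(PD)
ang=np.radians([-140,-105,-70,140,105,70])
def fit(P,ang):
    f=lambda v:np.r_[P[:,0]-v[0]-.098*np.cos(v[2]+ang),P[:,1]-v[1]-.098*np.sin(v[2]+ang)]
    r=least_squares(f,[.52,.122,np.radians(145)]);print(r.x,np.degrees(r.x[2]),r.fun*1000);return r.x
v1=fit(PT,ang)
v2=fit(PD[[0,1,2,3,4,5]],np.radians([-140,-105,-70,140,105,70]))
for v in(v1,v2):
    print('knob',v[0]+.07*np.cos(v[2]),v[1]+.07*np.sin(v[2]))
# knob top silver cap
print('knobtop',atz(T,np.array([165,402])/5-.4+[130,145],.0985),atz(D,np.array([443,219])/5-.4+[145,220],.0985))
```

```text
[[0.6175 0.1419]
 [0.5891 0.1932]
 [0.5362 0.2186]
 [0.558  0.0315]
 [0.4991 0.0275]
 [0.4481 0.0572]]
[[0.615  0.1451]
 [0.5858 0.1967]
 [0.5326 0.2226]
 [0.5565 0.0321]
 [0.4967 0.0304]
 [0.4456 0.0612]]
[0.5217 0.1223 2.6452] 151.55687841178906 [-0.2723  0.0161  0.0862  0.2582  0.1797 -0.2679 -0.0224 -0.2138 -0.6039
  0.3842  0.5097 -0.0538]
[0.5191 0.1252 2.6483] 151.7386388674523 [ 0.0294 -0.4267 -0.5268  1.1914  0.0851 -0.3523 -0.0451  0.0572  0.3747
 -2.1558  0.5586  1.2105]
knob 0.4601648341269962 0.15564826553087985
knob 0.4574009540161473 0.1583814264962647
knobtop [0.4601 0.1561 0.0985] [0.4586 0.1571 0.0985]
```

Run:
```python
from h import *
np.set_printoptions(precision=4,suppress=True)
from scipy.spatial.transform import Rotation as Ro
T=viewer.snapshot('top');D=viewer.snapshot('side')
def tri(a,b):
    c1,d1=ray(T,a);c2,d2=ray(D,b);A=np.c_[d1,-d2];t=np.linalg.lstsq(A,c2-c1,rcond=None)[0]
    p,q=c1+d1*t[0],c2+d2*t[1];return (p+q)/2,np.linalg.norm(p-q)
print('shelf corner',tri((160,103),(132,158)))
print('knob',tri((163.6,225.2),(233.0,269.8)))
s=manip.get_state();R=Ro.from_rotvec(s['ee_rot']).as_matrix();print(R);print(s['time'],s['tool_pos'],s['q'])
```

```text
shelf corner (array([0.6919, 0.1366, 0.2286]), np.float64(0.018050438744458594))
knob (array([0.4597, 0.1574, 0.0822]), np.float64(0.0009757169621873688))
[[ 0.      0.9196  0.3929]
 [-0.      0.3929 -0.9196]
 [-1.      0.      0.    ]]
0.9 [ 0.2455 -0.5748  0.216 ] [-1.2367  0.308   1.6338  0.      1.1997 -0.0697]
```

Call:
step_arm(
  hand=[-0.1, -0.1, -0.1, -0.1, -0.1, -0.1, -0.1, -0.1, -0.1, -0.1],
  dp=[
    [0, 0.269, -0.327],
    [0, 0.269, -0.327],
    [0, 0.269, -0.327],
    [0, 0.269, -0.327],
    [0, 0.269, -0.327],
    [0, 0.269, -0.327],
    [0, 0.269, -0.327],
    [0, 0.269, -0.327],
    [0, 0.269, -0.327],
    [0, 0.269, -0.327],
  ],
  roll=[0, 0, 0, 0, 0, 0, 0, 0, 0, 0],
  newtons=30,
)

```text
time: 1.9
tool_pos: [0.3648, -0.1669, 0.2164]
ee_rot: [0.907, 1.372, -0.907]
contact_force: [1.2, 0.3, 0.3]
opening: 0.548
```

Call:
step_arm(
  hand=[-0.1, -0.1, -0.1, -0.1, -0.1, -0.1, -0.1, -0.1],
  dp=[
    [0, 0.269, -0.327],
    [0, 0.269, -0.327],
    [0, 0.269, -0.327],
    [0, 0.269, -0.327],
    [0, 0.269, -0.327],
    [0, 0.269, -0.327],
    [0, 0.269, -0.327],
    [0, 0.269, -0.327],
  ],
  roll=[0, 0, 0, 0, 0, 0, 0, 0],
)

```text
time: 2.7
tool_pos: [0.4599, 0.1587, 0.2163]
ee_rot: [0.907, 1.373, -0.906]
contact_force: [0.5, -0.8, 0.0]
opening: 0.55
```

Call:
step_arm(
  hand=[-0.1, -0.1, -0.1, -0.1, -0.1, -0.1, -0.1],
  dp=[
    [0, 0, 0],
    [0, 0, 0],
    [0, 0, 0],
    [0, 0, 0],
    [0, 0, 0],
    [0, 0, 0],
    [0, 0, 0],
  ],
  roll=[0.0238, 0.0238, 0.0238, 0.0238, 0.0238, 0.0238, 0],
)

```text
time: 3.4
tool_pos: [0.4596, 0.1568, 0.2161]
ee_rot: [1.563, 0.934, -1.562]
contact_force: [0.4, 0.3, 0.5]
opening: 0.551
```

Call:
step_arm(
  hand=[-0.1, -0.1, -0.1, -0.1],
  dp=[
    [0.35, 0, 0],
    [0.35, 0, 0],
    [0.3, 0, 0],
    [0, 0, 0],
  ],
  roll=[0, 0, 0, 0],
)

```text
time: 3.8
tool_pos: [0.4553, 0.1557, 0.1119]
ee_rot: [1.553, 0.939, -1.57]
contact_force: [-0.3, -0.4, 0.1]
opening: 0.547
```

Run:
```python
from h import *
from scipy.spatial.transform import Rotation as Ro
np.set_printoptions(precision=4,suppress=True)
for n,b in [('top',(130,145,115,110)),('side',(145,200,145,115))]:
    s=snap(n,f'pics/{n}2.png');x,y,w,h=b
    cv2.imwrite(f'pics/{n}2c.png',cv2.resize(cv2.imread(f'pics/{n}2.png')[y:y+h,x:x+w],None,fx=5,fy=5,interpolation=cv2.INTER_CUBIC))
s=manip.get_state();print(s['tool_pos'],s['q'],Ro.from_rotvec(s['ee_rot']).as_matrix())
```

```text
[0.4594 0.1567 0.1161] [0.239  0.1685 2.0349 0.     0.9391 2.3014] [[-0.0009  0.8816 -0.4721]
 [-0.0002 -0.4721 -0.8816]
 [-1.     -0.0007  0.0006]]
```

View pics/side2c.png

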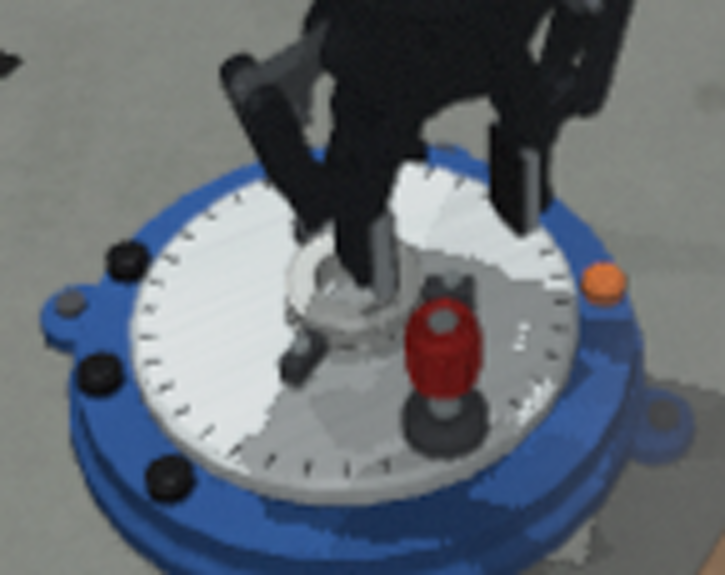

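View pics/top2c.png

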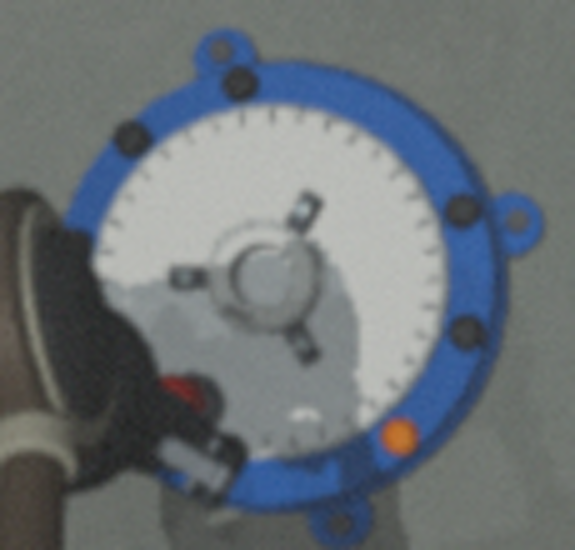

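Call:
step_arm(
  hand=[-0.1, -0.1, -0.1, -0.1, -0.1],
  dp=[
    [0.1, 0, 0],
    [0.1, 0, 0],
    [0.1, 0, 0],
    [0.08, 0, 0],
    [0, 0, 0],
  ],
  roll=[0, 0, 0, 0, 0],
)

```text
time: 4.4
tool_pos: [0.4582, 0.1564, 0.0765]
ee_rot: [1.56, 0.935, -1.565]
contact_force: [0.7, 0.5, 0.4]
opening: 0.55
```

Run:
```python
from h import *
np.set_printoptions(precision=4,suppress=True)
for n,b in [('side',(175,200,115,115))]:
    s=snap(n,f'pics/{n}3.png');x,y,w,h=b
    cv2.imwrite(f'pics/{n}3c.png',cv2.resize(cv2.imread(f'pics/{n}3.png')[y:y+h,x:x+w],None,fx=5,fy=5,interpolation=cv2.INTER_CUBIC))
s=manip.get_state();print(s['tool_pos'],s['contact_force'],s['opening'])
```

```text
[0.4588 0.1566 0.0771] [ 0.0428 -0.1372  0.0244] 0.550005449793547
```

View pics/side3c.png

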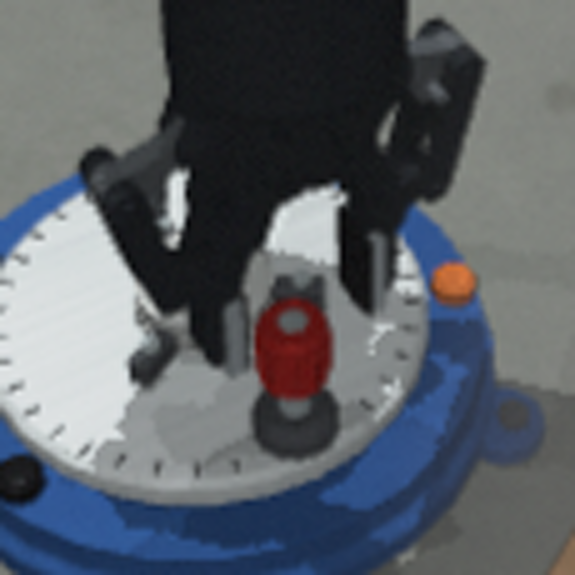

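Run:
```python
from h import *
np.set_printoptions(precision=1,suppress=True)
s=viewer.snapshot('side')
y=np.array([.8816,-.4721,0]);z=np.array([-.4721,-.8816,0])
for c in ([.4588,.1566,.0],):
    c=np.array(c)
    for h in (.066,.072,.09):
        P=[c-y*.011-z*.0235+[0,0,h],c-y*.011+z*.0235+[0,0,h],c+[0,0,h],c-y*.011-z*.0335+[0,0,h]]
        print(h,(proj(s,P)-[175,200]+.4)*5)
print((proj(s,[[.4595,.1570,.0965],[.4595,.157,.0695]])-[175,200]+.4)*5)
```

```text
0.066 [[251.6 429.7]
 [367.8 375.3]
 [295.  381.6]
 [225.9 441.6]]
0.072 [[251.  418.1]
 [367.9 363.8]
 [294.6 370.1]
 [225.2 430.1]]
0.09 [[249.3 382.7]
 [368.1 328.6]
 [293.7 334.8]
 [223.1 394.6]]
[[291.  321.8]
 [292.5 374.9]]
```

Run:
```python
from h import *
np.set_printoptions(precision=1,suppress=True)
y=np.array([.8816,-.4721,0]);z=np.array([-.4721,-.8816,0])
c=np.array([.4588,.1566,.0])
for n,b in [('top',(140,185,70,70)),('side',(190,225,75,75))]:
    s=snap(n,f'pics/{n}4.png');x0,y0,w,h=b
    im=cv2.resize(cv2.imread(f'pics/{n}4.png')[y0:y0+h,x0:x0+w],None,fx=8,fy=8,interpolation=cv2.INTER_CUBIC)
    im=cv2.convertScaleAbs(im,alpha=1.6,beta=25)
    for sgn in (-1,1):
      for hh,col in ((.066,(0,255,255)),(.078,(0,255,0)),(.09,(255,0,255))):
        P=[c-y*.011+sgn*z*.0235+[0,0,hh],c+y*.011+sgn*z*.0235+[0,0,hh],c+y*.011+sgn*z*.0335+[0,0,hh],c-y*.011+sgn*z*.0335+[0,0,hh]]
        q=((proj(s,P)-[x0,y0]+.5)*8).astype(int)
        cv2.polylines(im,[q],True,col,1)
    cv2.imwrite(f'pics/{n}4c.png',im)
```

```text
(no output)
```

View pics/side4c.png

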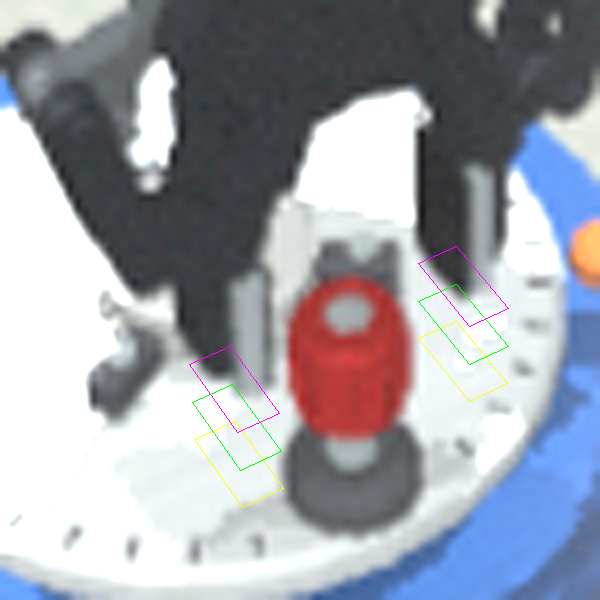

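View pics/top4c.png

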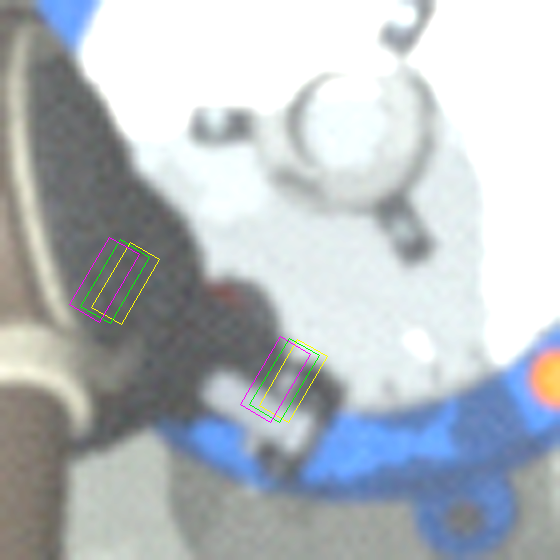

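Run:
```python
from h import *
np.set_printoptions(precision=1,suppress=True)
y=np.array([.8816,-.4721,0]);z=np.array([-.4721,-.8816,0])
c=np.array([.4588,.1566,.0])
s=snap('side','pics/side5.png');x0,y0=150,120
im=cv2.resize(cv2.imread('pics/side5.png')[y0:y0+180,x0:x0+190],None,fx=3,fy=3,interpolation=cv2.INTER_CUBIC)
im=cv2.convertScaleAbs(im,alpha=2.5,beta=30)
def box(h,a,b0,b1,col):
    P=[c-y*a+z*b0+[0,0,h],c+y*a+z*b0+[0,0,h],c+y*a+z*b1+[0,0,h],c-y*a+z*b1+[0,0,h]]
    cv2.polylines(im,[((proj(s,P)-[x0,y0]+.5)*3).astype(int)],True,col,1)
box(.139,.038,-.0425,.0425,(0,255,255))
for h in(.066,.076,.1):
    for g in(-1,1): box(h,.011,g*.0235,g*.038,(0,255,0) if h<.09 else (255,0,255))
cv2.imwrite('pics/side5c.png',im)
s=manip.get_state();print(s['time'],s['tool_pos'])
```

```text
4.65 [0.5 0.2 0.1]
```

View pics/side5c.png

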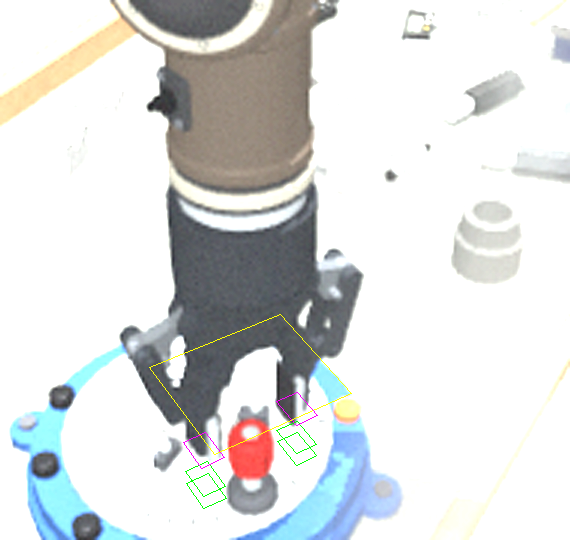

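Run:
```python
import cv2
a=cv2.imread('pics/side5.png')[235:300,200:275];cv2.imwrite('pics/z5.png',cv2.resize(cv2.convertScaleAbs(a,alpha=1.3),None,fx=8,fy=8,interpolation=cv2.INTER_NEAREST))
a=cv2.imread('pics/top4.png')[195:255,130:200];cv2.imwrite('pics/z6.png',cv2.resize(cv2.convertScaleAbs(a,alpha=1.5,beta=20),None,fx=8,fy=8,interpolation=cv2.INTER_NEAREST))
```

```text
(no output)
```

View pics/z5.png

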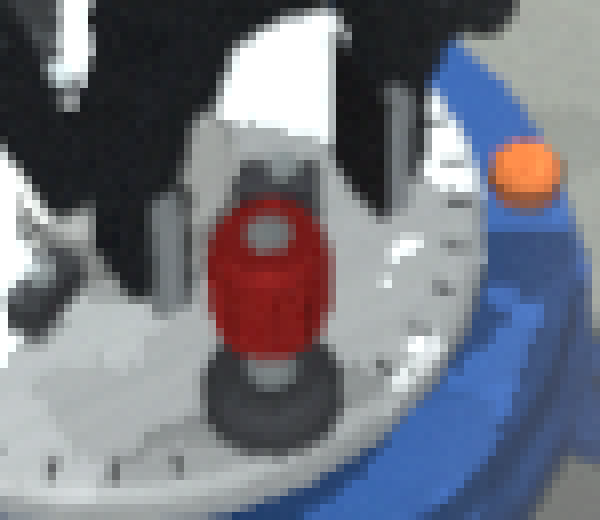

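View pics/z6.png

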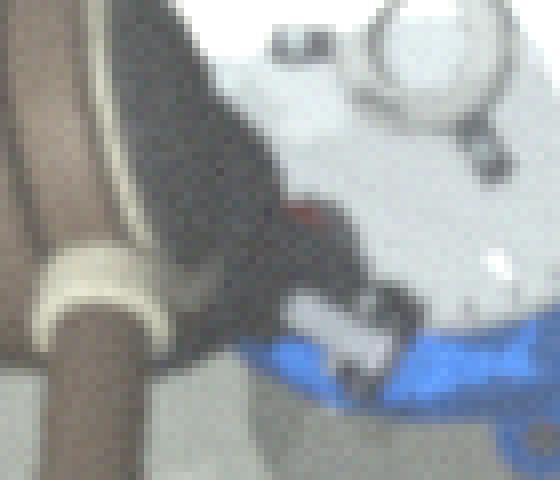

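Run:
```python
from h import *
np.set_printoptions(precision=4,suppress=True)
T=viewer.snapshot('top');D=viewer.snapshot('side')
y=np.array([.8816,-.4721,0]);z=np.array([-.4721,-.8816,0]);s=manip.get_state();print(s['time'],s['tool_pos'],s['contact_force'])
c=s['tool_pos']
def tri(a,b):
    c1,d1=ray(T,a);c2,d2=ray(D,b);A=np.c_[d1,-d2];t=np.linalg.lstsq(A,c2-c1,rcond=None)[0]
    p,q=c1+d1*t[0],c2+d2*t[1];return (p+q)/2,np.linalg.norm(p-q)
for a in ((172,236),(177,238),(177,241),(180,233)):
  for b in ((265,206),(270,210),(265,232)):
    p,e=tri(a,b);print(a,b,p,round(e,4),'rel y,z',(p-c)@y,(p-c)@z)
# finger tips side px: at each plane, rel y,z
for b in ((221.9,274),(248.5,262)):
    for h in(.066,.074,.09,.1): 
        p=atz(D,b,h);print(b,h,p,(p-c)@y,(p-c)@z)
```

```text
4.75 [0.46   0.1569 0.0784] [-0.2781  0.4808  1.0324]
(172, 236) (265, 206) [0.4314 0.1087 0.2037] 0.0097 rel y,z -0.002438281374923169 0.055905172095937185
(172, 236) (270, 210) [0.4272 0.1083 0.1977] 0.0187 rel y,z -0.005918227822466653 0.05823907310488005
(172, 236) (265, 232) [0.4285 0.1179 0.1561] 0.0161 rel y,z -0.009296162542783544 0.049213143965450304
(177, 238) (265, 206) [0.4311 0.1013 0.1979] 0.0023 rel y,z 0.000826026654079349 0.06263742875206502
(177, 238) (270, 210) [0.4269 0.1007 0.1917] 0.0113 rel y,z -0.0026286362668884815 0.06507480583102881
(177, 238) (265, 232) [0.4282 0.1101 0.1492] 0.0083 rel y,z -0.00590366550450433 0.05625632143262797
(177, 241) (265, 206) [0.4277 0.1019 0.1993] 0.0033 rel y,z -0.0024795188015592157 0.06372362679320287
(177, 241) (270, 210) [0.4235 0.1013 0.193 ] 0.0057 rel y,z -0.005908107528733701 0.06617903987006866
(177, 241) (265, 232) [0.4246 0.1106 0.1507] 0.0024 rel y,z -0.009346805822068625 0.05744256493746077
(180, 233) (265, 206) [0.4381 0.0955 0.1918] 0.0094 rel y,z 0.00969125121461844 0.06446483924806738
(180, 233) (270, 210) [0.4338 0.0949 0.1855] 0.0186 rel y,z 0.006196122996715386 0.06692798765556981
(180, 233) (265, 232) [0.4355 0.1041 0.1419] 0.016 rel y,z 0.003331065544754312 0.058066882537573986
(221.9, 274) 0.066 [0.4791 0.1633 0.066 ] 0.013860542400942791 -0.014689842962520124
(221.9, 274) 0.074 [0.4749 0.1691 0.074 ] 0.007428370260226665 -0.017842993611003326
(221.9, 274) 0.09 [0.4666 0.1807 0.09  ] -0.005435974021205831 -0.024149294907969722
(221.9, 274) 0.1 [0.4613 0.188  0.1   ] -0.013476189197101135 -0.028090733218573707
(248.5, 262) 0.066 [0.4529 0.1145 0.066 ] 0.01381257729760836 0.04066475079799036
(248.5, 262) 0.074 [0.4491 0.121  0.074 ] 0.007381105569559015 0.036703282102858566
(248.5, 262) 0.09 [0.4415 0.1341 0.09  ] -0.005481837886539854 0.028780344712594864
(248.5, 262) 0.1 [0.4368 0.1422 0.1   ] -0.01352117754660169 0.023828508843680055
```

Run:
```python
from h import *
D=viewer.snapshot('side')
y=np.array([.9196,.3929,0]);z=np.array([.3929,-.9196,0]);c=np.array([.2455,-.5748,0])
x0,y0=410,0
im=cv2.imread('pics/side0.png')[0:110,410:512];im=cv2.convertScaleAbs(cv2.resize(im,None,fx=6,fy=6),alpha=2,beta=20)
for h,col in((.205,(0,255,255)),(.218,(0,255,0)),(.243,(255,0,255))):
  for g in(-1,1):
    P=[c-y*.011+g*z*.0425+[0,0,h],c+y*.011+g*z*.0425+[0,0,h],c+y*.011+g*z*.057+[0,0,h],c-y*.011+g*z*.057+[0,0,h]]
    cv2.polylines(im,[((proj(D,P)-[x0,y0]+.5)*6).astype(int)],True,col,1)
cv2.imwrite('pics/z7.png',im[:600])
```

```text
(no output)
```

View pics/z7.png

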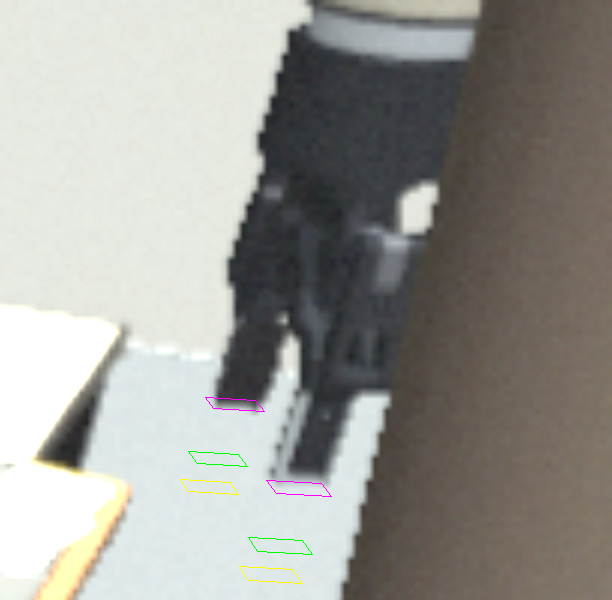

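Call:
step_arm(
  hand=[0.2, 0.2, 0.2, 0.2],
  dp=[
    [0.05, 0, 0],
    [0.05, 0, 0],
    [0, 0, 0],
    [0, 0, 0],
  ],
  roll=[0, 0, 0, 0],
  newtons=25,
)

```text
time: 5.2
tool_pos: [0.4591, 0.1567, 0.0675]
ee_rot: [1.562, 0.934, -1.564]
contact_force: [0.2, -0.8, -0.2]
opening: 0.401
```

```bash
cat > look.py <<'E'
from h import *
import sys
np.set_printoptions(precision=4,suppress=True)
k=sys.argv[1]
s=snap('side',f'pics/s{k}.png')
a=cv2.imread(f'pics/s{k}.png')[225:300,200:285];cv2.imwrite(f'pics/s{k}c.png',cv2.resize(cv2.convertScaleAbs(a,alpha=1.3),None,fx=8,fy=8,interpolation=cv2.INTER_CUBIC))
s=manip.get_state();print(s['time'],s['tool_pos'],s['contact_force'],s['opening'])
E
python3 look.py 8
```

```text
5.25 [0.4594 0.1567 0.0678] [-0.2115 -0.0657  0.82  ] 0.4014790134892778
```

View pics/s8c.png

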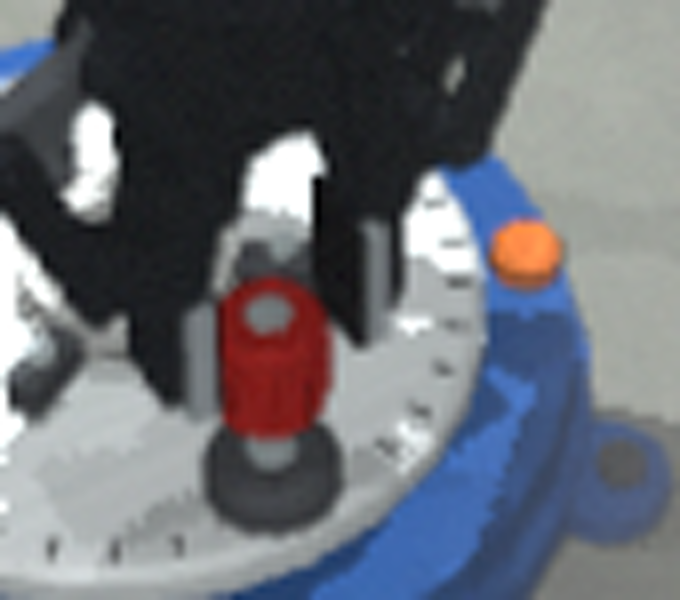

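Call:
step_arm(
  hand=[0.2, 0.2, 0.3, 0.4, 0.5, 0.6, 0.6],
  dp=[
    [0.03, 0, 0],
    [0.03, 0, 0],
    [0, 0, 0],
    [0, 0, 0],
    [0, 0, 0],
    [0, 0, 0],
    [0, 0, 0],
  ],
  roll=[0, 0, 0, 0, 0, 0, 0],
  newtons=25,
)

```text
time: 5.95
tool_pos: [0.4592, 0.1567, 0.0618]
ee_rot: [1.562, 0.934, -1.563]
contact_force: [-1.2, 0.6, -1.1]
opening: 0.293
```

```bash
python3 look.py 9
```

```text
6.0 [0.4592 0.1567 0.0618] [-0.4434 -0.6825 -0.6152] 0.293779325540249
```

View pics/s9c.png

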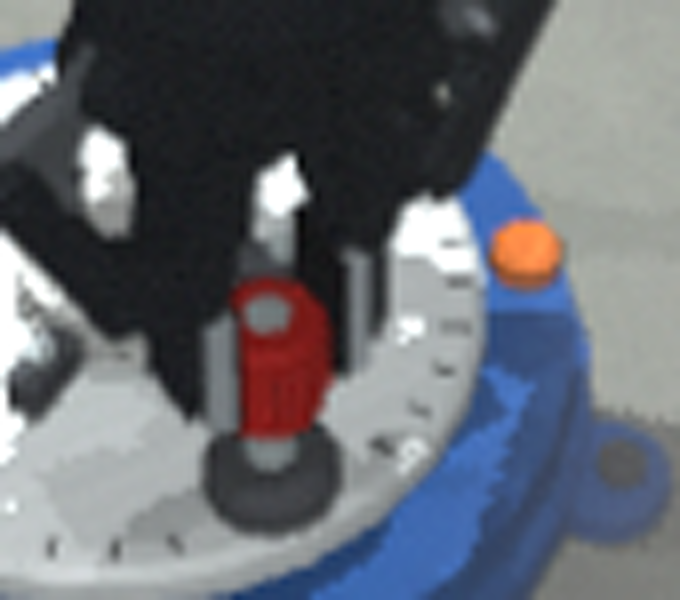

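Call:
step_arm(
  hand=[0.6, 0.6, 0.6, 0.6, 0.6, 0.6, 0.6],
  dp=[
    [0, 0, 0],
    [-0.03, 0, 0],
    [-0.03, 0, 0],
    [-0.03, 0, 0],
    [-0.03, 0, 0],
    [-0.01, 0, 0],
    [0, 0, 0],
  ],
  roll=[0, 0, 0, 0, 0, 0, 0],
  newtons=40,
)

```text
time: 6.7
tool_pos: [0.4592, 0.1567, 0.075]
ee_rot: [1.562, 0.934, -1.563]
contact_force: [-1.1, -1.0, -5.2]
opening: 0.286
```

```bash
python3 look.py 10
python3 - <<'E'
from h import *
for i in range(4):
    viewer.snapshot('side');s=manip.get_state();print(s['tool_pos'],s['contact_force'],s['opening'])
E
```

```text
6.75 [0.4592 0.1567 0.0749] [-0.2322 -0.3503 -4.7571] 0.284619884524381
[0.45920954 0.15665885 0.07483879] [ 0.4646154  -0.42032506 -4.61196495] 0.2845487648859033
[0.45923059 0.15671918 0.07482687] [-0.14438571 -0.02585571 -5.08249776] 0.2832043672641207
[0.45921419 0.15669394 0.07480066] [-1.71218594 -0.56374578 -5.16916511] 0.28702560837687263
[0.4592499  0.15667698 0.07479402] [-0.84253505 -0.16179754 -5.59231024] 0.28563919130456056
```

View pics/s10c.png

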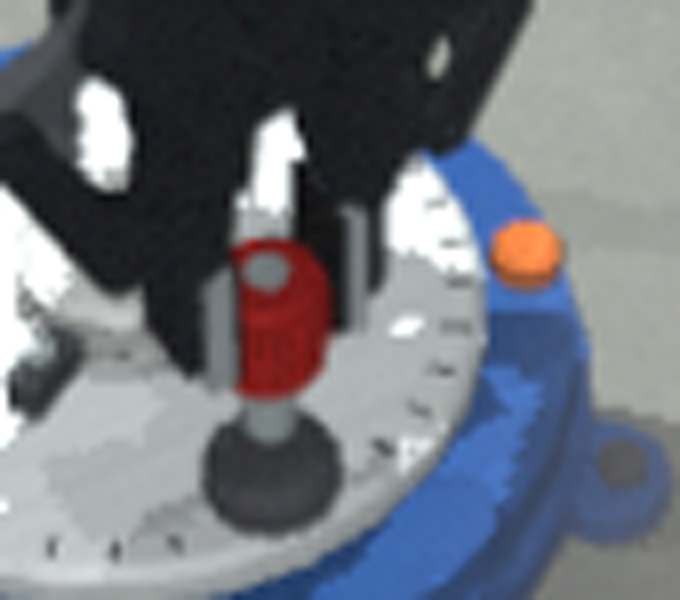

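Call:
step_arm(
  hand=[0.6, 0.6, 0.6, 0.6],
  dp=[
    [0, 0.0007, 0.0305],
    [0, 0.0027, 0.0609],
    [0, 0.0027, 0.0609],
    [0, 0, 0],
  ],
  roll=[-0.0069, -0.0139, -0.0139, 0],
)

```text
time: 7.35
tool_pos: [0.4534, 0.1422, 0.0748]
ee_rot: [1.409, 1.066, -1.41]
contact_force: [-0.9, -0.1, -5.0]
opening: 0.286
```

```bash
cat > st.py <<'E'
from h import *
np.set_printoptions(precision=4,suppress=True)
from scipy.spatial.transform import Rotation as Ro
s=manip.get_state();d=s['tool_pos'][:2]-[.5207,.1235];R=Ro.from_rotvec(s['ee_rot']).as_matrix();a=np.arctan2(d[1],d[0])%(2*np.pi)
f=s['contact_force'];print(s['time'],s['tool_pos'],'r',np.hypot(*d),'dial',np.degrees(a)-151.6,'jawz ang',(np.degrees(np.arctan2(R[1,2],R[0,2]))-90)%360-151.6,'tilt',R[2],'F rad/tan/z',f[0]*np.cos(a)+f[1]*np.sin(a),-f[0]*np.sin(a)+f[1]*np.cos(a),f[2],'op',s['opening'],'q6',s['q'][5],'ftool',R.T@f)
E
python3 st.py
```

```text
7.35 [0.4534 0.1422 0.0748] r 0.06987183480638472 dial 12.895133882461238 jawz ang 12.590775583410931 tilt [-1.     -0.0007  0.0007] F rad/tan/z 0.8740782768051097 0.344043014060955 -4.965591646821386 op 0.28589790931535847 q6 2.059357016758453 ftool [ 4.9664 -0.869   0.3455]
```

Forces stay small. Continue to about 57°.

Call:
step_arm(
  hand=[0.6, 0.6, 0.6, 0.6, 0.6, 0.6, 0.6, 0.6, 0.6, 0.6],
  dp=[
    [0, 0.0027, 0.0609],
    [0, 0.0027, 0.0609],
    [0, 0.0027, 0.0609],
    [0, 0.0027, 0.0609],
    [0, 0.0027, 0.0609],
    [0, 0.0027, 0.0609],
    [0, 0.0027, 0.0609],
    [0, 0.0027, 0.0609],
    [0, 0.0017, 0.0487],
    [0, 0, 0],
  ],
  roll=[-0.0139, -0.0139, -0.0139, -0.0139, -0.0139, -0.0139, -0.0139, -0.0139, -0.0111, 0],
)

```text
time: 8.35
tool_pos: [0.459, 0.09, 0.0747]
ee_rot: [0.839, 1.403, -0.842]
contact_force: [-1.4, -1.6, -4.9]
opening: 0.287
```

```bash
python3 st.py; python3 look.py 11; python3 st.py
```

```text
8.35 [0.459  0.09   0.0747] r 0.07019817842467957 dial 56.893307677336736 jawz ang 56.532295632191136 tilt [-1.     -0.0019 -0.    ] F rad/tan/z 1.9877206515265915 0.7110322949344705 -4.937067435245643 op 0.2866748299316057 q6 1.181482878382954 ftool [ 4.9409 -1.9737  0.7235]
8.4 [0.4589 0.0902 0.0746] [-1.8691 -2.0983 -4.8113] 0.28725051698025944
8.4 [0.4589 0.0902 0.0746] r 0.07018248770104595 dial 56.724796027561325 jawz ang 56.48271864385521 tilt [-1.     -0.0018 -0.0001] F rad/tan/z 2.6408688532663662 0.9602152571533003 -4.8112950832908465 op 0.28725051698025944 q6 1.1825989702887785 ftool [ 4.816  -2.628   0.9717]
```

View pics/s11c.png

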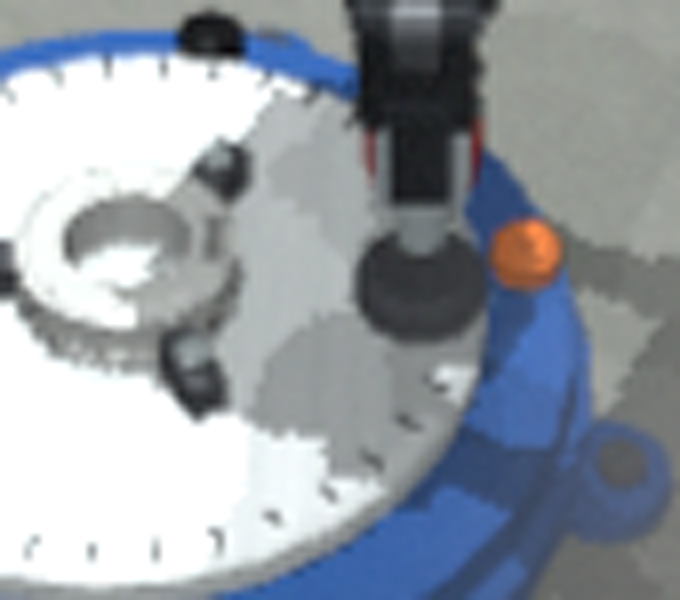

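Call:
step_arm(
  hand=[0.6, 0.6, 0.6, 0.5, 0.4, 0.32, 0.32, 0.32],
  dp=[
    [0.02, 0, 0],
    [0.02, 0, 0],
    [0, 0, 0],
    [0, 0, 0],
    [0, 0, 0],
    [0, 0, 0],
    [0, 0, 0],
    [0, 0, 0],
  ],
  roll=[0, 0, 0, 0, 0, 0, 0, 0],
)

```text
time: 9.2
tool_pos: [0.4619, 0.0911, 0.0723]
ee_rot: [0.841, 1.399, -0.836]
contact_force: [-0.9, -0.3, -0.6]
opening: 0.339
```

```bash
python3 st.py; python3 look.py 12
```

```text
9.2 [0.4619 0.0911 0.0723] r 0.06715878965469439 dial 57.25201285225438 jawz ang 56.636741542277775 tilt [-1.      0.0044  0.0014] F rad/tan/z 0.8739137635119292 -0.18269202124793738 -0.6478857081227665 op 0.3386813455644408 q6 1.1794994644553227 ftool [ 0.6438 -0.8787 -0.1742]
9.25 [0.4614 0.091  0.0721] [ 0.1989 -0.4609 -0.4439] 0.34218151238775335
```

View pics/s12c.png

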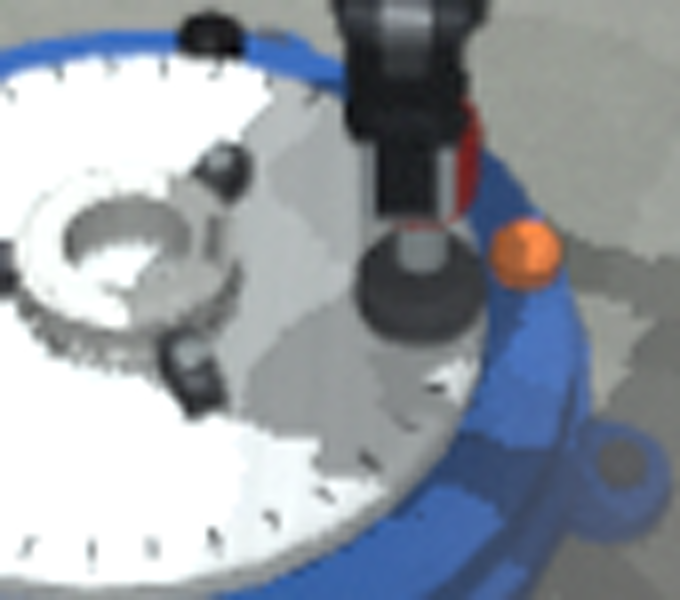

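Call:
step_arm(
  hand=[0.32, 0.32, 0.32],
  dp=[
    [0, 0, 0],
    [0, 0, 0],
    [0, 0, 0],
  ],
  roll=[0, 0, 0],
)

```text
time: 9.55
tool_pos: [0.4597, 0.0907, 0.0711]
ee_rot: [0.839, 1.403, -0.839]
contact_force: [-0.4, -0.5, 0.0]
opening: 0.34
```

```bash
python3 st.py
```

```text
9.55 [0.4597 0.0907 0.0711] r 0.06927380815032753 dial 56.68348683842862 jawz ang 56.648554868046375 tilt [-1.      0.0003  0.0001] F rad/tan/z 0.6139087228611231 0.2402081482733921 0.0004413215413862888 op 0.34009661147287784 q6 1.1794398260323244 ftool [-0.0006 -0.6138  0.2406]
```

Call:
step_arm(
  hand=[0.32, 0.32, 0.32, 0.32, 0.32],
  dp=[
    [0, 0, 0.01],
    [0, 0.0001, 0.01],
    [0, 0, 0.01],
    [0, 0.0001, 0.01],
    [0, 0, 0],
  ],
  roll=[-0.0023, -0.0023, -0.0023, -0.0023, 0],
)

```text
time: 10.05
tool_pos: [0.4611, 0.0872, 0.0708]
ee_rot: [0.794, 1.422, -0.795]
contact_force: [-1.2, 2.5, 0.4]
opening: 0.336
```

```bash
python3 st.py
```

```text
10.05 [0.4611 0.0872 0.0708] r 0.0697494800948718 dial 59.770329033378204 jawz ang 59.991292844089486 tilt [-1.     -0.0007 -0.0005] F rad/tan/z -0.22321519752543884 -2.7415410745361615 0.43329355354068244 op 0.3359554265450357 q6 1.1133024246744683 ftool [-0.4322  0.2335 -2.7409]
```

Call:
step_arm(
  hand=[0.32, 0.32, 0.32, 0.32],
  dp=[
    [0, 0, 0.008],
    [0, 0, 0.008],
    [0, 0, 0.008],
    [0, 0, 0],
  ],
  roll=[-0.0018, -0.0018, -0.0018, 0],
)

```text
time: 10.45
tool_pos: [0.4629, 0.0848, 0.0709]
ee_rot: [0.768, 1.43, -0.768]
contact_force: [-1.0, 1.4, -0.3]
opening: 0.342
```

```bash
python3 st.py
```

```text
10.45 [0.4629 0.0848 0.0709] r 0.0695540266564824 dial 62.18909928007051 jawz ang 61.93460707373484 tilt [-1.     -0.0002  0.0005] F rad/tan/z 0.07380190816424881 -1.7169273056384249 -0.2848976120146923 op 0.3420235687435173 q6 1.074945283630118 ftool [ 0.2841 -0.0814 -1.7167]
```

Call:
step_arm(
  hand=[0.32, 0.32, 0.32],
  dp=[
    [0, 0, 0.008],
    [0, 0, 0.008],
    [0, 0, 0],
  ],
  roll=[-0.0018, -0.0018, 0],
)

```text
time: 10.75
tool_pos: [0.4638, 0.0836, 0.0709]
ee_rot: [0.751, 1.437, -0.751]
contact_force: [-1.3, 2.1, 0.0]
opening: 0.346
```

```bash
python3 st.py
```

```text
10.75 [0.4638 0.0836 0.0709] r 0.06951233475520278 dial 63.473102569317916 jawz ang 63.22865161623798 tilt [-1.     -0.0001  0.0004] F rad/tan/z -0.16938871337984684 -2.447589226970363 0.02305715222410576 op 0.34568414362983213 q6 1.0492863502024408 ftool [-0.0239  0.1589 -2.4483]
```

Call:
step_arm(
  hand=[0.32, 0.32, 0.32],
  dp=[
    [0, 0, 0.008],
    [0, 0, 0.008],
    [0, 0, 0],
  ],
  roll=[-0.0018, -0.0018, 0],
)

```text
time: 11.05
tool_pos: [0.4648, 0.0822, 0.071]
ee_rot: [0.733, 1.443, -0.734]
contact_force: [-1.9, 1.7, 0.0]
opening: 0.34
```

```bash
python3 st.py
```

```text
11.05 [0.4648 0.0822 0.071 ] r 0.06950133031760652 dial 64.82084904322068 jawz ang 64.52800924049527 tilt [-1.     -0.      0.0005] F rad/tan/z 0.5420281319153355 -2.541756097310401 0.046075076309022606 op 0.340470153353564 q6 1.0237359739167242 ftool [-0.0472 -0.555  -2.5389]
```

Call:
step_arm(
  hand=[0.32, 0.32, 0.32],
  dp=[
    [0, 0, 0.008],
    [0, 0, 0.008],
    [0, 0, 0],
  ],
  roll=[-0.0018, -0.0018, 0],
)

```text
time: 11.35
tool_pos: [0.4657, 0.081, 0.071]
ee_rot: [0.716, 1.449, -0.716]
contact_force: [-1.2, 2.4, -0.3]
opening: 0.339
```

```bash
python3 st.py
```

```text
11.35 [0.4657 0.081  0.071 ] r 0.06950339095944984 dial 66.13280298382497 jawz ang 65.82395353518345 tilt [-1.     -0.      0.0005] F rad/tan/z -0.5430322218694458 -2.6139869078336213 -0.3215100253456232 op 0.33938108919171106 q6 0.9982426501479218 ftool [ 0.3203  0.5289 -2.617 ]
```

Call:
step_arm(
  hand=[0.32, 0.32, 0.32],
  dp=[
    [0, 0, 0.008],
    [0, 0, 0.008],
    [0, 0, 0],
  ],
  roll=[-0.0018, -0.0018, 0],
)

```text
time: 11.65
tool_pos: [0.4667, 0.0797, 0.071]
ee_rot: [0.698, 1.455, -0.699]
contact_force: [-1.7, 1.2, -0.5]
opening: 0.345
```

```bash
python3 st.py
```

```text
11.65 [0.4667 0.0797 0.071 ] r 0.0695520790579183 dial 67.4116357552677 jawz ang 67.11955899168706 tilt [-1.     -0.0001  0.0004] F rad/tan/z 0.5517958856013583 -1.9569877335596306 -0.5411422532118537 op 0.34505275531122565 q6 0.9727720762462145 ftool [ 0.5405 -0.5617 -1.9543]
```

Call:
step_arm(
  hand=[0.32, 0.32, 0.32],
  dp=[
    [0, 0, 0.008],
    [0, 0, 0.008],
    [0, 0, 0],
  ],
  roll=[-0.0018, -0.0018, 0],
)

```text
time: 11.95
tool_pos: [0.4677, 0.0785, 0.071]
ee_rot: [0.681, 1.461, -0.681]
contact_force: [-1.3, 2.0, -0.1]
opening: 0.345
```

```bash
python3 st.py
```

```text
11.95 [0.4677 0.0785 0.071 ] r 0.06956783526546918 dial 68.72563888848495 jawz ang 68.41348962684367 tilt [-1.     -0.0001  0.0003] F rad/tan/z -0.2859501305403358 -2.4156522764197286 -0.12557017964975523 op 0.3446367614468911 q6 0.94737025537529 ftool [ 0.1247  0.2728 -2.4172]
```

Call:
step_arm(
  hand=[0.32, 0.32, 0.32],
  dp=[
    [0, 0, 0.008],
    [0, 0, 0.008],
    [0, 0, 0],
  ],
  roll=[-0.0018, -0.0018, 0],
)

```text
time: 12.25
tool_pos: [0.4688, 0.0772, 0.071]
ee_rot: [0.664, 1.467, -0.664]
contact_force: [-1.7, 1.5, 0.3]
opening: 0.342
```

```bash
python3 st.py; python3 look.py 13
```

```text
12.25 [0.4688 0.0772 0.071 ] r 0.06952956516931408 dial 70.11029350170321 jawz ang 69.71006399279125 tilt [-1.     -0.      0.0005] F rad/tan/z 0.25511539077230305 -2.195748612942002 0.27483839047104947 op 0.341751135806896 q6 0.922031765361457 ftool [-0.2759 -0.2704 -2.1938]
12.3 [0.4688 0.0772 0.071 ] [-0.6032  0.2396 -1.0305] 0.33922901379774634
```

View pics/s13c.png

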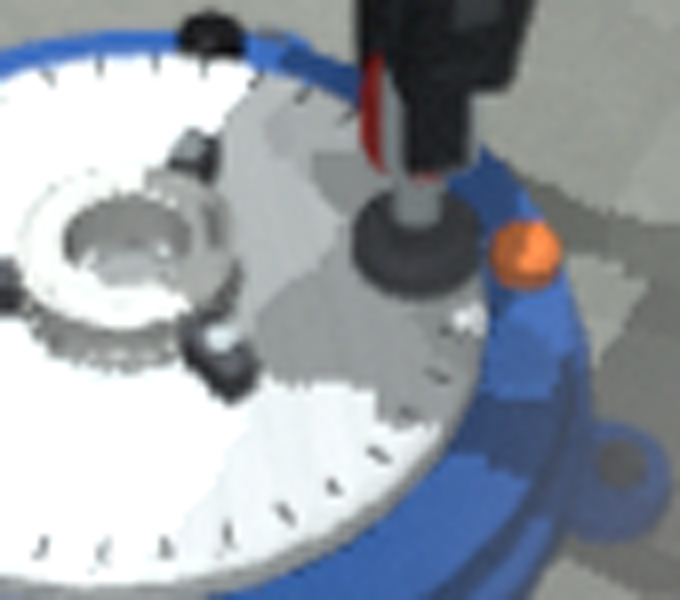

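Call:
step_arm(
  hand=[0.32, 0.32, 0.32],
  dp=[
    [0, 0, 0.008],
    [0, 0, 0.008],
    [0, 0, 0],
  ],
  roll=[-0.0018, -0.0018, 0],
)

```text
time: 12.6
tool_pos: [0.4697, 0.0761, 0.071]
ee_rot: [0.646, 1.472, -0.646]
contact_force: [-1.7, 1.4, 0.2]
opening: 0.339
```

```bash
python3 st.py
```

```text
12.6 [0.4697 0.0761 0.071 ] r 0.06956350126461112 dial 71.30576171318273 jawz ang 71.00325633922319 tilt [-1.     -0.      0.0002] F rad/tan/z 0.2938876391873959 -2.244509983491288 0.19508999690476972 op 0.3393382447442275 q6 0.8966894881340459 ftool [-0.1955 -0.3057 -2.2429]
```

Call:
step_arm(
  hand=[0.32, 0.32, 0.32],
  dp=[
    [0, 0, 0.008],
    [0, 0, 0.008],
    [0, 0, 0],
  ],
  roll=[-0.0018, -0.0018, 0],
)

```text
time: 12.9
tool_pos: [0.4709, 0.0748, 0.0709]
ee_rot: [0.629, 1.477, -0.629]
contact_force: [-1.5, 0.2, -1.1]
opening: 0.347
```

```bash
python3 st.py
```

```text
12.9 [0.4709 0.0748 0.0709] r 0.0696186146770793 dial 72.74811754548904 jawz ang 72.30297169117304 tilt [-1.     -0.0001  0.0005] F rad/tan/z 0.8887153081346434 -1.2015173188522248 -1.1053148595321547 op 0.34694467695904563 q6 0.8714967725622487 ftool [ 1.1048 -0.8979 -1.1951]
```

Call:
step_arm(
  hand=[0.32, 0.32],
  dp=[
    [0, 0, 0.006],
    [0, 0, 0],
  ],
  roll=[-0.0013, 0],
)

```text
time: 13.1
tool_pos: [0.4713, 0.0744, 0.0709]
ee_rot: [0.622, 1.479, -0.623]
contact_force: [-1.0, 1.0, -1.8]
opening: 0.333
```

```bash
python3 st.py; python3 look.py 14
```

```text
13.1 [0.4713 0.0744 0.0709] r 0.06961426455667895 dial 73.19984881012732 jawz ang 72.76948796975816 tilt [-1.     -0.      0.0005] F rad/tan/z -0.010844415299781973 -1.4496060096057621 -1.8146207719832996 op 0.3326779062535064 q6 0.8624120103576051 ftool [ 1.8139  0.     -1.4505]
13.15 [0.4713 0.0744 0.0709] [-0.9633  0.4123 -1.5731] 0.33959072051755146
```

View pics/s14c.png

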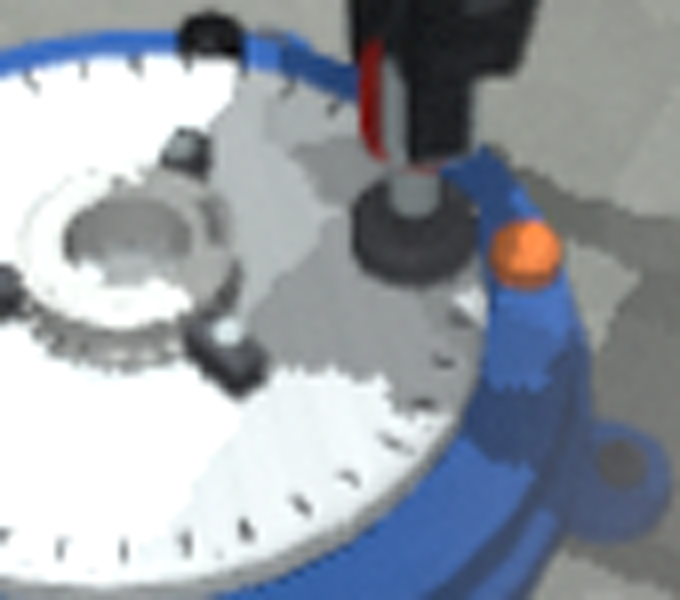

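Call:
step_arm(
  hand=[0.32, 0.32],
  dp=[
    [0, 0, 0.004],
    [0, 0, 0],
  ],
  roll=[-0.0009, 0],
)

```text
time: 13.35
tool_pos: [0.4715, 0.0743, 0.0709]
ee_rot: [0.618, 1.481, -0.618]
contact_force: [-1.0, 1.1, -1.8]
opening: 0.337
```

```bash
python3 st.py
```

```text
13.35 [0.4715 0.0743 0.0709] r 0.06959683537202571 dial 73.37313115927535 jawz ang 73.0700782206471 tilt [-1. -0.  0.] F rad/tan/z -0.1066456903472559 -1.4676946180302402 -1.8457307908567133 op 0.33689804038270776 q6 0.8562589451829212 ftool [ 1.8457  0.0989 -1.4683]
```

Call:
step_arm(
  hand=[0.32, 0.32, 0.32],
  dp=[
    [0, 0, -0.01],
    [0, 0, 0],
    [0, 0, 0],
  ],
  roll=[0, 0, 0],
)

```text
time: 13.65
tool_pos: [0.4716, 0.0749, 0.0714]
ee_rot: [0.619, 1.479, -0.618]
contact_force: [-0.7, -0.1, 0.5]
opening: 0.334
```

```bash
python3 st.py;python3 look.py 15
```

```text
13.65 [0.4716 0.0749 0.0714] r 0.06905364282958715 dial 73.07954150788248 jawz ang 73.07272427424337 tilt [-1.      0.0011  0.0014] F rad/tan/z 0.611123471179708 -0.42511944941213137 0.45849689510812025 op 0.33433334608010584 q6 0.858077745142758 ftool [-0.4597 -0.6107 -0.4244]
13.7 [0.4714 0.075  0.0713] [-0.8592  0.2235  0.4562] 0.3407512972086512
```

View pics/s15c.png

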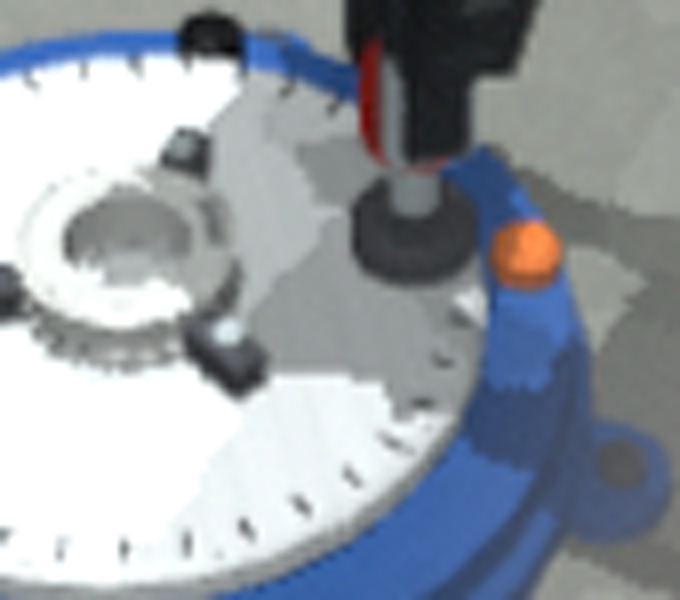

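Call:
step_arm(
  hand=[0.32, 0.32, 0.32, 0.32],
  dp=[
    [0, 0, 0.008],
    [0, 0, 0.006],
    [0, 0, 0.005],
    [0, 0, 0],
  ],
  roll=[0, -0.0012, -0.0011, 0],
)

```text
time: 14.1
tool_pos: [0.4715, 0.0741, 0.0709]
ee_rot: [0.608, 1.486, -0.607]
contact_force: [-2.6, 2.7, 2.5]
opening: 0.341
```

```bash
python3 st.py
```

```text
14.1 [0.4715 0.0741 0.0709] r 0.0697412656216937 dial 73.48773836997361 jawz ang 73.8826367968793 tilt [-1.     -0.0005 -0.0015] F rad/tan/z -0.11774391190163569 -3.7251056628417247 2.4515811690530476 op 0.341372320253362 q6 0.8403434677750469 ftool [-2.446   0.1422 -3.7279]
```

```bash
python3 look.py 16
python3 - <<'E'
from h import *
s=viewer.snapshot('side')
im=cv2.imread('pics/s16.png')[215:285,215:290];im=cv2.resize(cv2.convertScaleAbs(im,alpha=1.3),None,fx=8,fy=8,interpolation=cv2.INTER_CUBIC)
t=np.linspace(0,2*np.pi,60)
for lift,col in((0,(0,255,0)),(.008,(255,0,255))):
    a=np.radians(151.6+72.3);c=np.array([.5207+.07*np.cos(a),.1235+.07*np.sin(a),0])
    for h in(.0695+lift,.0965+lift):
        P=[c+[.013*np.cos(u),.013*np.sin(u),h] for u in t]
        cv2.polylines(im,[((proj(s,P)-[215,215]+.5)*8).astype(int)],True,col,1)
cv2.imwrite('pics/s16o.png',im)
E
python3 st.py
```

```text
14.15 [0.4715 0.0741 0.0709] [-3.0678  2.7888  2.6306] 0.33981470171644057
14.2 [0.4715 0.074  0.0709] r 0.06972588964283606 dial 73.57175049655399 jawz ang 73.88140845834673 tilt [-1.     -0.0004 -0.0012] F rad/tan/z 0.0675789917930536 -4.808568350740605 2.5103206598406587 op 0.3351923863585554 q6 0.8405596039974403 ftool [-2.5046 -0.0427 -4.8118]
```

View pics/s16o.png

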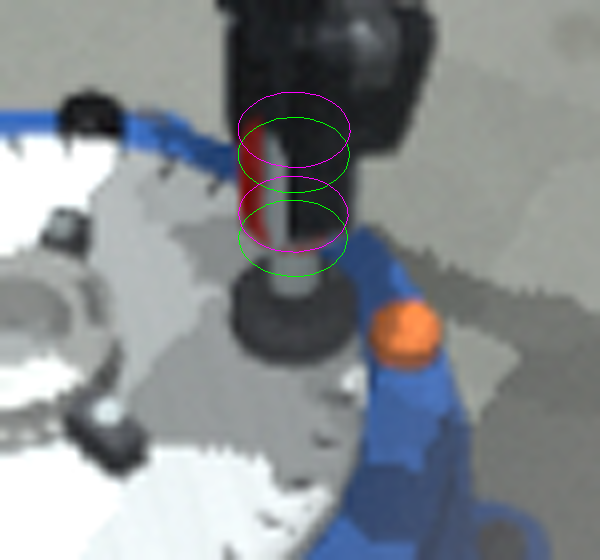

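Call:
step_arm(
  hand=[0.32, 0.32, 0.32],
  dp=[
    [-0.003, 0, 0.003],
    [0, 0, 0.004],
    [0, 0, 0],
  ],
  roll=[0, -0.0011, 0],
)

```text
time: 14.5
tool_pos: [0.4721, 0.0733, 0.0711]
ee_rot: [0.602, 1.487, -0.602]
contact_force: [-2.6, 3.6, 2.1]
opening: 0.339
```

```bash
python3 st.py
```

```text
14.5 [0.4721 0.0733 0.0711] r 0.06988771661759474 dial 74.33234398018561 jawz ang 74.29456250234483 tilt [-1.     -0.0006 -0.0008] F rad/tan/z -0.7877836098051689 -4.4282157387860375 2.123207138465862 op 0.3391526461511605 q6 0.8323401285940664 ftool [-2.1201  0.7835 -4.4304]
```

Call:
step_arm(
  hand=[0.32, 0.32, 0.32],
  dp=[
    [-0.004, 0, 0.004],
    [0, 0, 0.004],
    [0, 0, 0],
  ],
  roll=[-0.0009, -0.0009, 0],
)

```text
time: 14.8
tool_pos: [0.4732, 0.0723, 0.0714]
ee_rot: [0.592, 1.488, -0.593]
contact_force: [-2.0, 1.5, -1.1]
opening: 0.34
```

```bash
python3 st.py
```

```text
14.8 [0.4732 0.0723 0.0714] r 0.06981941716874458 dial 75.53910505575766 jawz ang 74.96237056753321 tilt [-1.     -0.0004  0.0005] F rad/tan/z 0.2535314015410275 -2.5009841090398086 -1.114444219812562 op 0.3403749368886911 q6 0.8197754945687876 ftool [ 1.1133 -0.2783 -2.4989]
```

Call:
step_arm(
  hand=[0.32, 0.32, 0.32],
  dp=[
    [0, 0, 0.006],
    [0, 0, 0.004],
    [0, 0, 0],
  ],
  roll=[-0.0013, -0.0009, 0],
)

```text
time: 15.1
tool_pos: [0.4749, 0.0716, 0.0719]
ee_rot: [0.582, 1.489, -0.582]
contact_force: [-1.0, 0.3, -0.5]
opening: 0.337
```

```bash
python3 st.py
```

```text
15.1 [0.4749 0.0716 0.0719] r 0.06921654210607983 dial 76.94496729370582 jawz ang 75.7609733626023 tilt [-1.      0.0009  0.0019] F rad/tan/z 0.45634814596348694 -0.9494078065294282 -0.4761937106864369 op 0.3373441310169718 q6 0.8044141718936504 ftool [ 0.474  -0.4763 -0.9407]
```

```bash
cat > ov.py <<'E'
from h import *
import sys
k,ang=sys.argv[1],float(sys.argv[2])
s=snap('side',f'pics/s{k}.png')
im=cv2.imread(f'pics/s{k}.png')[215:285,215:290];im=cv2.resize(cv2.convertScaleAbs(im,alpha=1.3),None,fx=8,fy=8,interpolation=cv2.INTER_CUBIC)
t=np.linspace(0,2*np.pi,60)
for lift,col in((0,(0,255,0)),(.008,(255,0,255))):
    a=np.radians(151.6+ang);c=np.array([.5207+.07*np.cos(a),.1235+.07*np.sin(a),0])
    for h in(.0695+lift,.0965+lift):
        P=[c+[.013*np.cos(u),.013*np.sin(u),h] for u in t]
        cv2.polylines(im,[((proj(s,P)-[215,215]+.5)*8).astype(int)],True,col,1)
cv2.imwrite(f'pics/s{k}o.png',im)
E
python3 ov.py 17 75.5; python3 st.py
```

```text
15.15 [0.4753 0.0716 0.0722] r 0.06896583069217868 dial 77.19891530830125 jawz ang 75.74847130858544 tilt [-1.      0.0014  0.0025] F rad/tan/z 0.02818648509740404 -0.4670947097605055 -0.100766387166083 op 0.33762978282428785 q6 0.804600734429359 ftool [ 0.0995 -0.0401 -0.4665]
```

View pics/s17o.png

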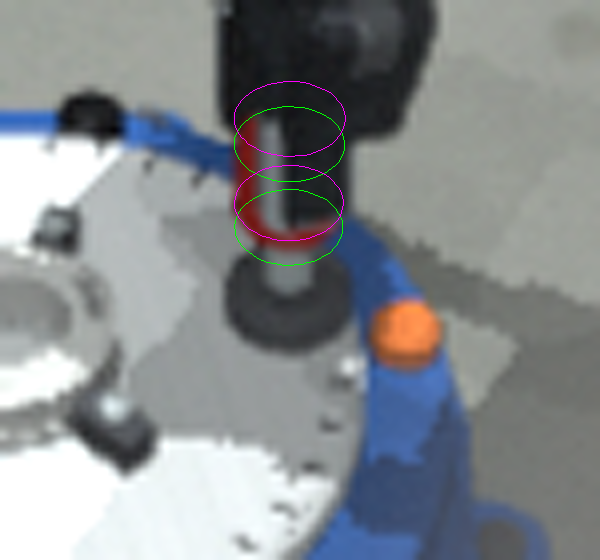

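Call:
step_arm(
  hand=[0.32, 0.32, 0.32],
  dp=[
    [0, 0, 0],
    [0, 0, 0],
    [0, 0, 0],
  ],
  roll=[0, 0, 0],
)

```text
time: 15.45
tool_pos: [0.4745, 0.0719, 0.072]
ee_rot: [0.583, 1.49, -0.582]
contact_force: [-0.7, 0.7, 0.4]
opening: 0.341
```

```bash
python3 st.py; python3 ov.py 18 75.5
```

```text
15.45 [0.4745 0.0719 0.072 ] r 0.06928801747873074 dial 76.53639154129672 jawz ang 75.73268460737052 tilt [-1.      0.0007  0.0009] F rad/tan/z -0.0687514197364803 -1.026903927625537 0.3973096602350368 op 0.3408275367751172 q6 0.8046514676365236 ftool [-0.3982  0.0546 -1.0274]
```

View pics/s18o.png

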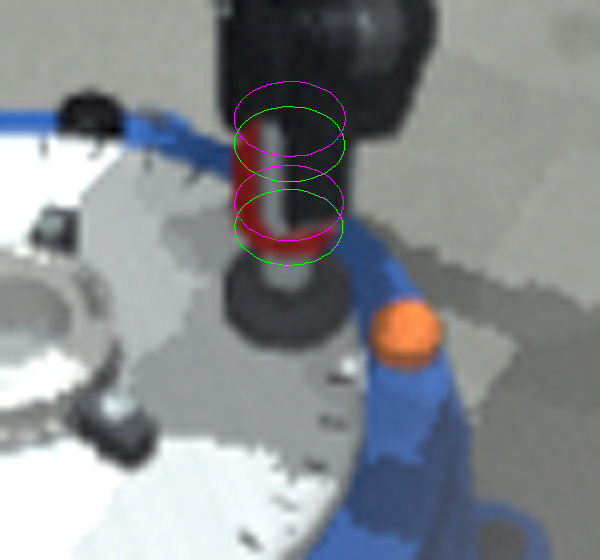

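Call:
step_arm(
  hand=[0.32, 0.32, 0.32, 0.32],
  dp=[
    [0, 0, -0.006],
    [0, 0, 0],
    [0, 0, 0],
    [0, 0, 0],
  ],
  roll=[0, 0, 0, 0],
)

```text
time: 15.9
tool_pos: [0.4735, 0.0724, 0.0717]
ee_rot: [0.582, 1.491, -0.582]
contact_force: [0.0, -0.4, 0.3]
opening: 0.342
```

```bash
python3 st.py; python3 ov.py 19 75.5
```

```text
15.9 [0.4735 0.0724 0.0717] r 0.06957835519391499 dial 75.62857024698405 jawz ang 75.73076968023045 tilt [-1.  0.  0.] F rad/tan/z 0.2904870058457401 0.3030303872123111 0.3394786670721003 op 0.3421165372407454 q6 0.8055880904111605 ftool [-0.3395 -0.291   0.3025]
```

View pics/s19o.png

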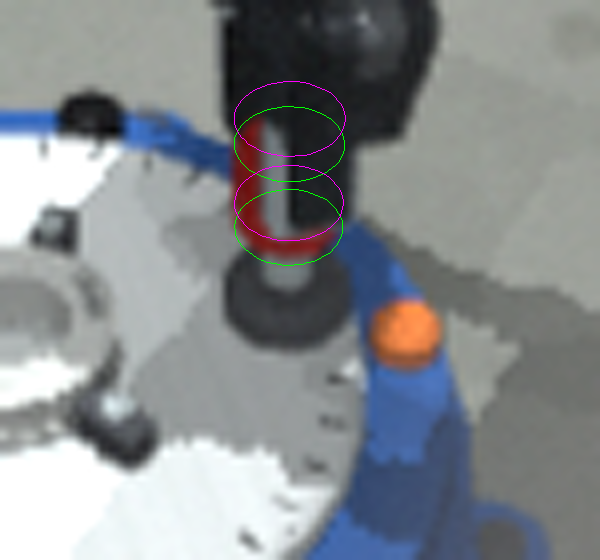

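Run:
```python
from h import *
s=viewer.snapshot('side');t=np.linspace(0,2*np.pi,60);out=[]
for f,ang in(('s9',0),('s10',0),('s13',69),('s19',75.5)):
    a=np.radians(151.6+ang);c=np.array([.5207+.07*np.cos(a),.1235+.07*np.sin(a),0])
    u=proj(s,[c+[0,0,.075]])[0].astype(int)-[22,30]
    im=cv2.imread(f'pics/{f}.png')[u[1]:u[1]+55,u[0]:u[0]+45];im=cv2.resize(cv2.convertScaleAbs(im,alpha=1.3),None,fx=8,fy=8,interpolation=cv2.INTER_NEAREST)
    for lift,col in((0,(0,255,0)),(.008,(255,0,255))):
        P=[c+[.013*np.cos(v),.013*np.sin(v),.0695+lift] for v in t]
        cv2.polylines(im,[((proj(s,P)-u+.5)*8).astype(int)],True,col,1)
    out.append(im)
o=np.hstack(out);cv2.imwrite('pics/cmp.png',cv2.resize(o,(800,int(800*o.shape[0]/o.shape[1]))))
```

```text
(no output)
```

View pics/cmp.png

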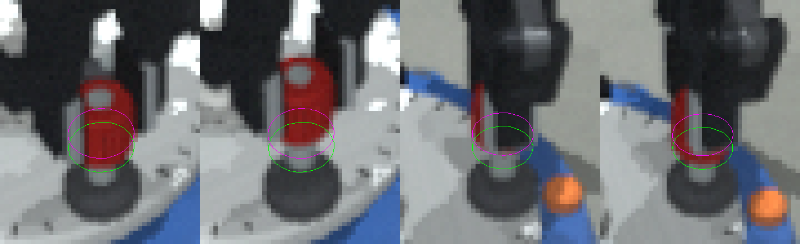

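Call:
step_arm(
  hand=[0.32, 0.32, 0.32, 0.32],
  dp=[
    [0, 0, 0.006],
    [0, 0, 0.006],
    [0, 0, 0.006],
    [0, 0, 0],
  ],
  roll=[0, 0, 0, 0],
)

```text
time: 16.4
tool_pos: [0.4749, 0.0711, 0.0717]
ee_rot: [0.583, 1.491, -0.583]
contact_force: [0.1, 0.0, -0.5]
opening: 0.337
```

```bash
python3 st.py
```

```text
16.4 [0.4749 0.0711 0.0717] r 0.06957599345150738 dial 77.23016265393451 jawz ang 75.7209674659284 tilt [-1.      0.0001  0.0001] F rad/tan/z -0.1290631746704956 0.08361561704706966 -0.46857846676231907 op 0.3367748451245191 q6 0.8028525607533543 ftool [0.4686 0.1312 0.0801]
```

Call:
step_arm(
  hand=[0.32, 0.32, 0.32],
  dp=[
    [0, 0, 0.006],
    [0, 0, 0.006],
    [0, 0, 0],
  ],
  roll=[0, 0, 0],
)

```text
time: 16.7
tool_pos: [0.4755, 0.0704, 0.0716]
ee_rot: [0.583, 1.492, -0.583]
contact_force: [-0.1, 0.9, -0.5]
opening: 0.338
```

```bash
python3 st.py
```

```text
16.7 [0.4755 0.0704 0.0716] r 0.06971832184906247 dial 78.01227301854837 jawz ang 75.72222594108058 tilt [-1.     -0.0002 -0.0004] F rad/tan/z -0.581989084292256 -0.6764081428883314 -0.4936130687286434 op 0.3375942559812386 q6 0.8010092074713032 ftool [ 0.4938  0.5546 -0.6989]
```

Call:
step_arm(
  hand=[0.32, 0.32, 0.32],
  dp=[
    [0, 0, 0.006],
    [0, 0, 0.006],
    [0, 0, 0],
  ],
  roll=[0, 0, 0],
)

```text
time: 17.0
tool_pos: [0.4765, 0.0695, 0.0716]
ee_rot: [0.582, 1.491, -0.583]
contact_force: [-0.2, 1.4, 0.5]
opening: 0.339
```

```bash
python3 st.py; python3 ov.py 20 77
```

```text
17.0 [0.4765 0.0695 0.0716] r 0.06977738671564236 dial 79.07738530797792 jawz ang 75.72484159325518 tilt [-1.     -0.0001 -0.0001] F rad/tan/z -0.9674140079115948 -1.0910053235874948 0.5082217326042873 op 0.33933456116447275 q6 0.7992677640439182 ftool [-0.5082  0.9019 -1.1458]
```

View pics/s20o.png

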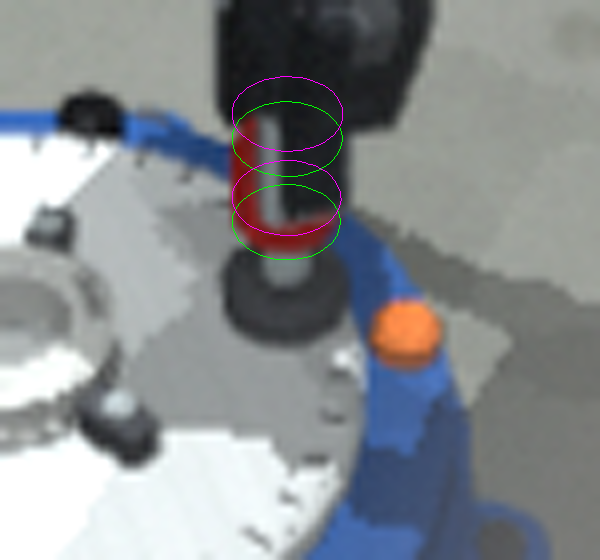

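Call:
step_arm(
  hand=[0.32, 0.32, 0.32],
  dp=[
    [0, 0, 0.006],
    [0, 0, 0.004],
    [0, 0, 0],
  ],
  roll=[0, 0, 0],
)

```text
time: 17.35
tool_pos: [0.4773, 0.0688, 0.0717]
ee_rot: [0.582, 1.491, -0.583]
contact_force: [-0.3, 1.3, -0.2]
opening: 0.339
```

```bash
python3 st.py
```

```text
17.35 [0.4773 0.0688 0.0717] r 0.06981315494043178 dial 79.95405292115464 jawz ang 75.72390880832259 tilt [-1. -0.  0.] F rad/tan/z -0.8083961868060108 -1.0307716251854941 -0.18888236674589054 op 0.3387324249847752 q6 0.7977672510188388 ftool [ 0.1888  0.7302 -1.0876]
```

Call:
step_arm(
  hand=[0.32, 0.32, 0.32],
  dp=[
    [0, 0, 0.005],
    [0, 0, 0.004],
    [0, 0, 0],
  ],
  roll=[-0.0011, -0.0011, 0],
)

```text
time: 17.65
tool_pos: [0.478, 0.0683, 0.0717]
ee_rot: [0.572, 1.494, -0.572]
contact_force: [0.5, 0.5, -0.5]
opening: 0.34
```

```bash
python3 st.py
```

```text
17.65 [0.478  0.0683 0.0717] r 0.06981840685399518 dial 80.69925701397821 jawz ang 76.52972034365308 tilt [-1.      0.0001  0.    ] F rad/tan/z -0.7203987305775377 0.03464172614020439 -0.5053673532962966 op 0.34023321585355304 q6 0.7823690722967725 ftool [ 0.5054  0.721  -0.0178]
```

Call:
step_arm(
  hand=[0.32, 0.32, 0.32],
  dp=[
    [0, 0, 0.005],
    [0, 0, 0.004],
    [0, 0, 0],
  ],
  roll=[0, 0, 0],
)

```text
time: 17.95
tool_pos: [0.4782, 0.0679, 0.0716]
ee_rot: [0.572, 1.495, -0.572]
contact_force: [-2.6, 2.6, 0.9]
opening: 0.338
```

```bash
python3 st.py;  python3 ov.py 21 79
```

```text
17.95 [0.4782 0.0679 0.0716] r 0.06998242558047325 dial 80.97729276479686 jawz ang 76.50625776467243 tilt [-1.     -0.0003 -0.0011] F rad/tan/z -0.4184577128864344 -3.6543954188809735 0.8876133184551411 op 0.33842897863054733 q6 0.7812766810136517 ftool [-0.8837  0.132  -3.6768]
```

View pics/s21o.png

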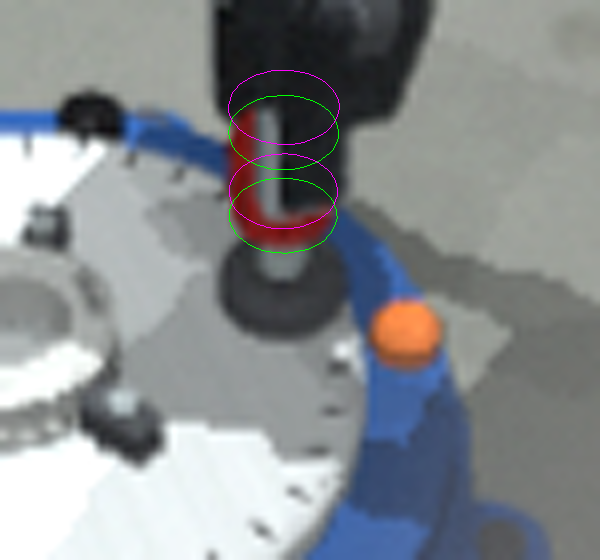

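Call:
step_arm(
  hand=[0.32, 0.32, 0.2, 0.1, 0, -0.1, -0.1, -0.1],
  dp=[
    [0, 0, -0.008],
    [0, 0, -0.008],
    [0, 0, 0],
    [0, 0, 0],
    [0, 0, 0],
    [0, 0, 0],
    [0, 0, 0],
    [0, 0, 0],
  ],
  roll=[0, 0, 0, 0, 0, 0, 0, 0],
)

```text
time: 18.8
tool_pos: [0.4774, 0.0687, 0.0717]
ee_rot: [0.572, 1.494, -0.572]
contact_force: [-0.5, 0.1, -0.1]
opening: 0.548
```

```bash
python3 st.py
```

```text
18.8 [0.4774 0.0687 0.0717] r 0.06981065838756889 dial 80.09659891204194 jawz ang 76.51864988798127 tilt [-1. -0.  0.] F rad/tan/z 0.23669597764206365 -0.5137864406580241 -0.1123030268755509 op 0.5484912996352733 q6 0.7836789623144554 ftool [ 0.1123 -0.2683 -0.498 ]
```

Call:
step_arm(
  hand=[-0.1, -0.1, -0.1, -0.1, -0.1, -0.1],
  dp=[
    [-0.1, 0, 0],
    [-0.2, 0, 0],
    [-0.3, 0, 0],
    [-0.3, 0, 0],
    [-0.3, 0, 0],
    [-0.2, 0, 0],
  ],
  roll=[0, 0, 0, 0, 0, 0],
)

```text
time: 19.4
tool_pos: [0.4786, 0.0688, 0.215]
ee_rot: [0.573, 1.49, -0.57]
contact_force: [0.8, -1.0, -0.3]
opening: 0.552
```

```bash
python3 st.py; python3 ov.py 22 78.5
```

```text
19.4 [0.4786 0.0688 0.215 ] r 0.06898566402408374 dial 80.82571590661027 jawz ang 76.52236194915088 tilt [-1.      0.0029  0.003 ] F rad/tan/z 0.27925425469638554 1.2449643506424466 -0.2742296373129375 op 0.5519668214306162 q6 0.7836396991671077 ftool [ 0.2774 -0.1859  1.2616]
```

View pics/s22o.png

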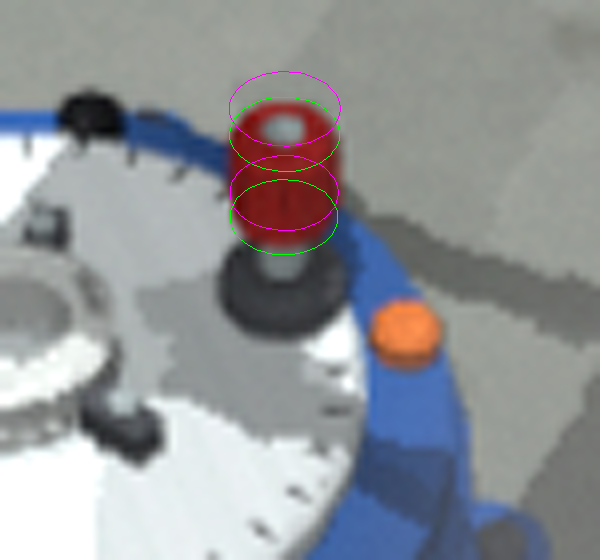

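Call:
step_arm(
  hand=[-0.1, -0.1, -0.1, -0.1, -0.1, -0.1, -0.1],
  dp=[
    [0, 0, 0.3],
    [0, 0, 0.4],
    [0, 0, 0.4],
    [0, 0, 0.4],
    [0, 0, 0.3],
    [0, 0, 0],
    [0, 0, 0],
  ],
  roll=[0, 0, 0, 0, 0, 0, 0],
)

```text
time: 20.15
tool_pos: [0.611, -0.0516, 0.211]
ee_rot: [0.573, 1.496, -0.573]
contact_force: [0.1, 0.3, 0.3]
opening: 0.548
```

Run:
```python
from h import *
np.set_printoptions(precision=4,suppress=True)
C={}
for n in('top','side'):
    s=snap(n,f'pics/{n}F.png');f=s['frame'];hsv=cv2.cvtColor(f,cv2.COLOR_RGB2HSV);H,Sa,V=[hsv[...,i].astype(int) for i in range(3)]
    roi=np.zeros(H.shape,bool)
    if n=='top':roi[145:255,130:242]=1
    else:roi[200:335,150:290]=1
    m=(roi&((H<6)|(H>172))&(Sa>150)&(V>60)).astype(np.uint8)
    nn,l,st,c=cv2.connectedComponentsWithStats(m);i=1+np.argmax(st[1:,4]);C[n]=(s,c[i],st[i]);print(n,c[i],st[i])
    for k,z in (('bush_centre',.0265),('plug_centre',.012)):
        r=finder.masks_of(n,k)[:1]
        if r:print(k,r[0]['position'],r[0]['confidence'],atz(s,r[0]['position'],z))
(s1,a,_),(s2,b,_)=C['top'],C['side']
c1,d1=ray(s1,a);c2,d2=ray(s2,b);t=np.linalg.lstsq(np.c_[d1,-d2],c2-c1,rcond=None)[0];p=(c1+d1*t[0]+c2+d2*t[1])/2
print(p,np.linalg.norm(c1+d1*t[0]-c2-d2*t[1]))
d=p[:2]-[.5207,.1235];print(np.hypot(*d),np.degrees(np.arctan2(d[1],d[0]))%360-151.6)
im=[cv2.resize(cv2.imread('pics/topF.png')[145:255,130:242],(400,400)),cv2.resize(cv2.imread('pics/sideF.png')[200:330,150:280],(400,400))]
cv2.imwrite('pics/F.png',np.hstack(im));print(manip.get_state()['tool_pos'],manip.get_state()['contact_force'])
```

```text
Traceback (most recent call last):
ValueError: attempt to get argmax of an empty sequence
```

Call:
step_arm(
  hand=[-0.1, -0.1, -0.1, -0.1, -0.1, -0.1, -0.1, -0.1],
  dp=[
    [0, -0.4, 0],
    [0, -0.4, 0],
    [0, -0.4, 0],
    [0, -0.4, 0],
    [0, -0.4, 0],
    [0, -0.4, 0],
    [0, 0, 0],
    [0, 0, 0],
  ],
  roll=[0, 0, 0, 0, 0, 0, 0, 0],
)

```text
time: 21.0
tool_pos: [0.4505, -0.2294, 0.2119]
ee_rot: [0.573, 1.494, -0.572]
contact_force: [0.3, 0.8, -0.1]
opening: 0.549
```

```bash
cat > fin.py <<'E'
from h import *
np.set_printoptions(precision=4,suppress=True)
C={}
for n in('top','side'):
    s=snap(n,f'pics/{n}F.png');f=s['frame'];hsv=cv2.cvtColor(f,cv2.COLOR_RGB2HSV);H,Sa,V=[hsv[...,i].astype(int) for i in range(3)]
    roi=np.zeros(H.shape,bool)
    if n=='top':roi[145:255,130:242]=1
    else:roi[200:335,150:290]=1
    m=(roi&((H<6)|(H>172))&(Sa>150)&(V>60)).astype(np.uint8)
    nn,l,st,c=cv2.connectedComponentsWithStats(m)
    if nn>1:
        i=1+np.argmax(st[1:,4]);C[n]=(s,c[i],st[i]);print(n,c[i],st[i])
    for k,z in (('bush_centre',.0265),('plug_centre',.012)):
        r=finder.masks_of(n,k)[:1]
        if r:print(k,r[0]['position'],r[0]['confidence'],atz(s,r[0]['position'],z))
im=[cv2.resize(cv2.imread('pics/topF.png')[145:255,130:242],(400,400)),cv2.resize(cv2.imread('pics/sideF.png')[200:330,150:280],(400,400))]
cv2.imwrite('pics/F.png',np.hstack(im));print(manip.get_state()['tool_pos'],manip.get_state()['contact_force'],manip.get_state()['time'])
(s1,a,_),(s2,b,_)=C['top'],C['side']
c1,d1=ray(s1,a);c2,d2=ray(s2,b);t=np.linalg.lstsq(np.c_[d1,-d2],c2-c1,rcond=None)[0];p=(c1+d1*t[0]+c2+d2*t[1])/2
print(p,np.linalg.norm(c1+d1*t[0]-c2-d2*t[1]))
d=p[:2]-[.5207,.1235];print(np.hypot(*d),np.degrees(np.arctan2(d[1],d[0]))%360-151.6)
E
python3 fin.py
```

```text
top [202.6875 218.6875] [198 214   9  10  32]
bush_centre [298.8, 229.0] 0.68 [ 0.4613 -0.1561  0.0265]
side [249.9655 236.8046] [244 228  13  17 174]
bush_centre [312.1, 198.9] 0.59 [ 0.4441 -0.1698  0.0265]
plug_centre [332.5, 172.3] 0.95 [ 0.4493 -0.3234  0.012 ]
[ 0.4519 -0.2291  0.2116] [ 0.3081 -0.1341  0.7279] 21.3
[0.4771 0.0687 0.0806] 0.0008289344004333835
0.07005260151850187 79.92901170403067
```

View pics/F.png

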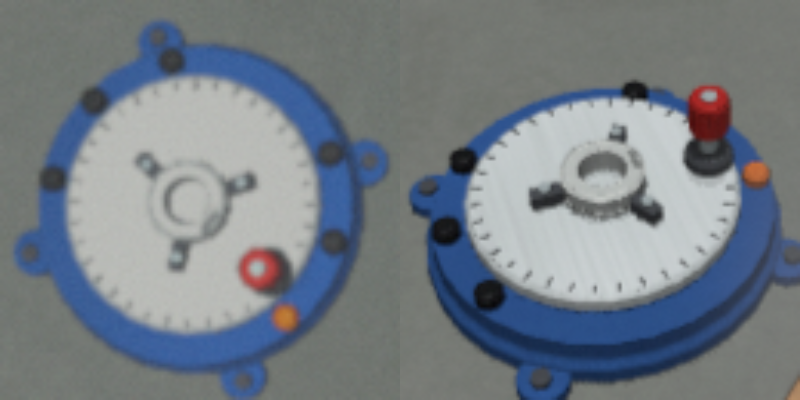

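Run:
```python
import cv2,numpy as np
a=[cv2.resize(cv2.imread(f'pics/{n}.png')[y:y+80,x:x+90],(400,356)) for n,x,y in(('side0',280,150),('sideF',280,150))]
cv2.imwrite('pics/b.png',np.hstack(a))
a=[cv2.resize(cv2.imread(f'pics/{n}.png')[y:y+80,x:x+110],(400,291)) for n,x,y in(('top0',280,190),('topF',280,190))]
cv2.imwrite('pics/b2.png',np.hstack(a))
```

```text
(no output)
```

View pics/b.png

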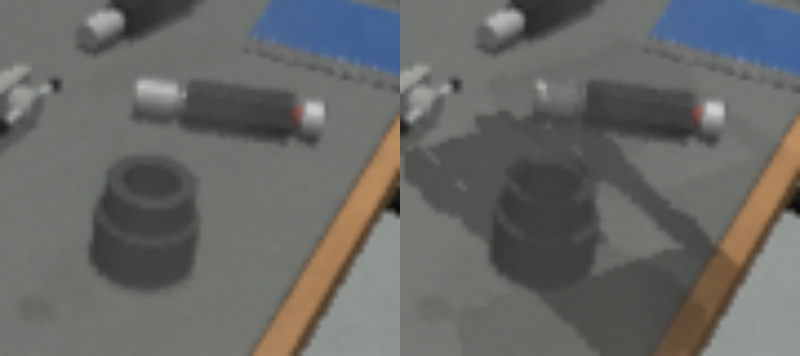

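View pics/b2.png

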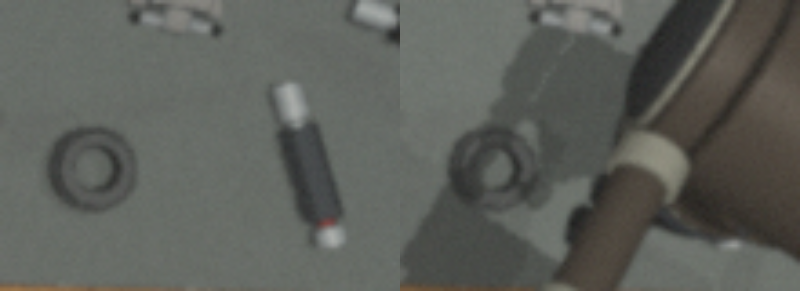

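```bash
python3 -c "
from station import manip
print(manip.job_done())"
```

```text
the job is handed in; nothing more can be done
None
```

The knob now sits home in the notch by the orange stud, and the job was handed in at about 21 s of the 43 s allowed. No verdict was reported.

**What I did:**
- I gripped the knob, lifted it about 13 mm and swung it anticlockwise (the shorter way) to about 57°.
- I lowered the pin onto the land and loosened the fingers to a cage. I then swept on until the pin dropped past the stud and the side force jumped to about 3.7 N at the notch wall.
- I backed off, opened the fingers and drew clear.

**Last checks:**
- **Knob height:** triangulated at 80.6 mm, against 82.2 mm at the start and about 91 mm if it were on the land. This fits fully home, and the picture overlay agrees.
- **Knob position:** 70.1 mm from the dial's axis, at about 80° of dial angle. The stud is at 70°.
- **Forces:** side force read between steps stayed under 5 N while sweeping. Before release it was near zero.

**What disagreed:**
- **Gripper length:** in the pictures the fingertips stood about 25 mm farther back than the given tool frame. I set the grasp height by the pictures instead, and it held.
- **Notch position:** the knob came to rest against the far wall at about 80°, at or a fraction of a degree past the far end of the range given for the notch. The travel inside it looked like about 4.9 mm, against 3.4 mm of play. I put both down to finger clearance and calibration error.
- **Bush:** the finder put it about 10 to 16 mm off its start position, with the arm's shadow lying over it. The pictures before and after show the bush in the same place. The plug also looks unmoved in the side view; in the top view the arm hid it.

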